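# Lay the breakfast tray

## Task

Lay the customer's breakfast tray: stand the cup in the middle of the white saucer and the cupcake in the middle of the blue plate, and put the sugar shaker that stands near the tray on the round cork spot between them. Then the red-lidded jam jar goes on the cork spot directly behind the cup's saucer and the yellow-lidded honey jar on the one directly behind the cupcake's plate (behind is the tray's far side, away from the robot). Keep everything upright the whole time, centre each thing well on its place and leave it standing there.

Things in the scene. Friction and masses are not known exactly. Their poses are not given: they have to be found in the camera images.
- tray: Dark wooden tray, fixed, 240 mm deep (its x, to the far side) and 320 mm wide (its y, to the left), turned up to 0.3 rad. Origin at the centre of its underside, floor 10 mm above; rim 10 mm thick and 22 mm high, brass end handles 35 mm high. Three flat round cork spots, 62 mm across, in the floor: at x -50, y 0 mm (between saucer and plate) and in the far row at x +65, y +90 and -90 mm
- saucer: White saucer, 104 mm across, rim 9 mm high, flat inner floor about 74 mm across and 4 mm above its underside; fixed on the tray at tray x = -50 mm, y = +90 or -90 mm (it and the plate change sides). Origin at the centre of its underside, axes parallel to the tray's. The cork spot behind it lies at x = +115 mm, y = 0 in its frame
- plate: Blue plate, 104 mm across, rim 9 mm high, flat inner floor about 74 mm across and 4 mm above its underside; fixed on the tray at tray x = -50 mm, y = +90 or -90 mm, the side without the saucer. Origin at the centre of its underside, axes parallel to the tray's. The cork spot behind it lies at x = +115 mm, y = 0 in its frame
- cup: White cup, body 58 mm across at the rim, 44 mm at the foot, 60 mm high, empty, with one handle on its +y side (sticks out to 51 mm from the axis); grip it across its x axis, clear of the handle. Loose, about 0.16 kg. Origin at the centre of its underside, z up
- cupcake: Cupcake in a cream pleated case (47 mm across at the foot, 54 mm at 36 mm height) with pink icing (56 mm across, up to 56 mm height) and a red cherry on top, 67 mm high in all; rigid, grip the case 20 to 32 mm above the foot. Loose, about 0.07 kg. Origin at the centre of its underside, z up
- shaker: Sugar shaker, clear and grey, 44 mm across, 90 mm high, round, within 0.3 m of the tray's edge (a similar one far back on the counter, out of reach, is not meant). Loose, about 0.1 kg. Origin at the centre of its underside, z up
- jam_jar: Jar of dark red jam with a red lid, 54 mm across, 75 mm high, round. Loose, about 0.2 kg. Origin at the centre of its underside, z up
- honey_jar: Jar of amber honey with a yellow lid, 54 mm across, 75 mm high, round. Loose, about 0.2 kg. Origin at the centre of its underside, z up
There are look-alikes about, which are no part of the job. What is meant by the jam_jar is not green, purple or turquoise, and is the smaller of those in its own colour.

How it is judged:
By the outcome, as a careful person would: the job done as asked, in the order asked, and still so for the second after the job is handed in, with the robot touching nothing.
It also fails if it takes over 115 s, if anything falls off the work surface, if the arm or the gripper's body presses on something with over 40 N, if the wrist force passes 120 N, or if a joint passes its speed limit or range.

## Robot

A 6-joint arm with a two-finger parallel gripper is mounted at the origin on the work surface; the furniture and walls round the work are solid. World frame = base frame: x ahead of the robot, y to its left, z up, the work surface at z = 0. Lengths are in m, angles in rad, forces in N, time in s.
With the tool pointing down it reaches from about 0.4 to 0.825 m from the base axis. Payload 7 kg.
Tool frame: the origin (TCP) lies at the very end of the fingers, on their centre line; the grasp point (between the pads) lies 19 mm behind it (env.hold_point_z is the distance from the TCP to the grasp point, in m); x points along the fingers, y is the direction in which the jaws open and shut, and the axes are right-handed (so a half turn about x gives the same grasp; the last joint's range is limited). The gripper opens to 88 mm and grips with 3 to 60 N. Pads are 19 mm wide; open, the fingers measure 130 mm over their backs; the gripper's body (78 mm by 193 mm) begins 47 mm behind the grasp point.
Start: joints at [1.409, 0.359, 0.012, 0, -1.224, -0.288], TCP at [0.293, 0.608, 0.227] pointing down, gripper open.
Joint ranges: [-3.07, 3.07], [-1.43, 2.12], [-1.02, 1.25], [-3.03, 1.67], [-3.05, -0], [-3.03, 3.03]. Speed limits (rad/s): [2.39, 2.39, 3.01, 3.14, 3.14, 3.14].

## Interface

Orientations are given as a rotation vector (axis times angle).
In Python, from workcell import env, optics gives the robot as it stands.
- The arm moves only by the tool arm_command, never from a script. Its argument "rows" is a list of rows, each an object with "translation": the shift along the world's x, y, z in mm, a list of three; "delta_rot": the turn, a rotation vector about the world's x, y, z in degrees, a list of three; "fingers": the opening in per cent of the stroke, from 0 (shut) to 100 (fully open). A call has 1 to 5 rows; each row is the pose to reach, as a shift and turn from the pose measured when the call began; what a row does not reach only later rows make up. A row lasts 1/10 s, in which the tool goes at most 50 mm and 8.59 degrees, less where a joint would pass 70% of its speed; a pose out of reach is approached as far as the arm can. A call with a gripper value outside its range is refused whole. The fingers move at their own pace and stop on an object; the grip force is fixed at half the most. Time passes only in rows, so rows that repeat a pose let the fingers close. It gives the time, the measured TCP pose, the force and the opening at its end, in the units of the state.
- env.observe(): the state, without advancing time (a new reading comes with each control period).
- optics.camera(name): name is "scene" or "top"; returns a dict with "image" (480x640x3 uint8, blue, green, red), "intrinsics" (3x3 intrinsics, pixels), "origin" and "attitude" of the camera in the world. Camera axes: x right, y down, z forward; pixel columns grow to the right and rows downward; lengths in m; the calibration is good to about 2 mm. A picture is of the moment at which its call begins. There is no depth.
- env.hand_in(): hands the job in, once; it reports no verdict.
The state is a dict: "clock": time; "joint_positions": joint angles; "qd": joint speeds; "tau": joint torques, N m; "tcp_pos": TCP position; "tool_rot": TCP orientation; "ft_force": force on the tool from outside, world axes, zero at the start; "ft_torque": the same for the moment, N m; "finger_gap": opening from 0.0 (shut) to 1.0 (fully open).
Only numpy, scipy, OpenCV 4.12 (cv2) and the standard library are available. Lean on these libraries where they do the work, as an engineer would, in place of code of your own. Each camera call takes 0.05 s, during which the arm holds its last target.

## Working session

There is one attempt and no reset: what is moved stays moved. The work goes in short steps, Python scripts to look and compute and a tool call to move; the robot and the scene stay as the last step left them, time stands still between calls to the robot, and variables do not carry over. Pictures are saved under pics/ and viewed, and the job is handed in when it is done.

Besides the shell and the picture viewer there is one more tool, called after ">>>" as name(argument=value, ...), one argument or row to a line, values as JSON. arm_command: Moves the arm, as the interface text tells. Its arguments: {"type":"object","properties":{"rows":{"type":"array"}},"required":["rows"]}

```bash
mkdir -p pics; ls
cat > h.py <<'E'
import numpy as np,cv2,sys
from workcell import env,optics
def snap(n,f):
    c=optics.camera(n); cv2.imwrite('pics/'+f,c['image']); np.savez('cam_'+f[:-4]+'.npz',K=c['intrinsics'],o=c['origin'],R=c['attitude'],im=c['image']); return c
E
python3 - <<'E'
from h import *
for n in('scene','top'):
    c=snap(n,n+'0.png'); print(c['intrinsics'],c['origin'],c['attitude'])
print(env.observe())
E
```

```text
pics
[[543.6294294    0.         326.50914535]
 [  0.         543.6294294  233.50543082]
 [  0.           0.           1.        ]] [-0.63187121 -0.539969    0.90677848] [-1.92667474  1.16768609 -0.58148816]
[[526.88970762   0.         317.09851906]
 [  0.         526.88970762 232.64424107]
 [  0.           0.           1.        ]] [0.3144178  0.05221469 1.33578774] [-2.19444219  2.16172807 -0.11309049]
{'clock': 0.1, 'joint_positions': array([ 1.40907649e+00,  3.59269885e-01,  1.11431718e-02, -3.06020348e-04,
       -1.22409935e+00, -2.88098206e-01]), 'qd': array([-0.00090256, -0.00136312,  0.00242097,  0.00017731, -0.00074907,
       -0.00157428]), 'tau': array([-3.81111953e-03, -5.84161949e+01,  2.93748003e+01,  7.01539278e+00,
        1.01987863e-02, -5.49186177e-05]), 'tcp_pos': array([0.29332644, 0.60744256, 0.225743  ]), 'tool_rot': array([-1.97215087,  0.45280355,  1.97254923]), 'ft_force': array([-0.66139567,  1.23855017, -0.03843181]), 'ft_torque': array([-0.02973377,  0.053032  , -0.03022973]), 'finger_gap': 0.9979799467877049}
```

View pics/scene0.png

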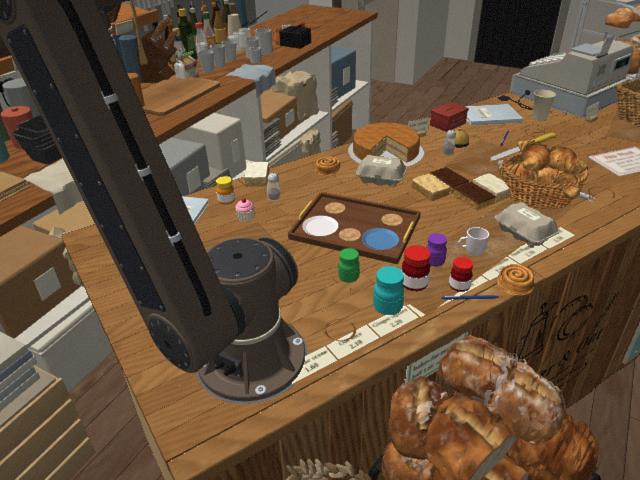

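View pics/top0.png

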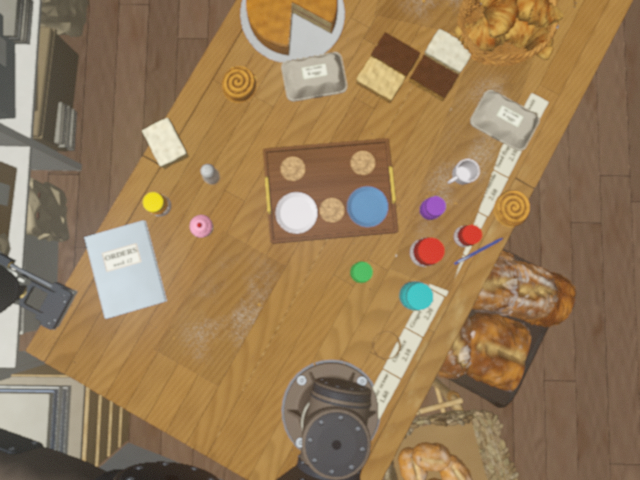

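The top view shows the saucer at (296,212), the plate at (368,207), the cupcake at (201,226), the honey jar at (153,202), the near shaker at (208,173) and the cup at (466,171). There are two red jars: a large one at (429,251) and a small one at (470,235). The small one fits "the smaller of its own colour". I'll enlarge these to confirm.

```bash
cat >> h.py <<'E'
def load(f):
    d=np.load('cam_'+f+'.npz'); return d
def proj(d,P):
    P=np.atleast_2d(P).astype(float); R=cv2.Rodrigues(d['R'])[0]; q=(P-d['o'])@R; q=q@d['K'].T; return q[:,:2]/q[:,2:]
def unproj(d,uv,z):
    uv=np.atleast_2d(uv).astype(float); R=cv2.Rodrigues(d['R'])[0]
    r=np.c_[uv,np.ones(len(uv))]@np.linalg.inv(d['K']).T@R.T
    return d['o']+r*((z-d['o'][2])/r[:,2])[:,None]
E
python3 - <<'E'
from h import *
t=load('top0');s=load('scene0')
print(proj(t,[0,0,0]),proj(s,[0,0,0]),proj(t,[.293,.607,.226]),proj(s,[.293,.607,.226]))
for n,uv in dict(saucer=(296,212),plate=(368,207),cupcake=(201,226),honey=(153,202),shaker=(208,173),cup=(466,171),jam=(470,235),big=(429,251)).items(): print(n,unproj(t,uv,.05 if n not in('saucer','plate') else .02).round(3))
def crop(d,x,y,w,h,k): return cv2.resize(d['im'][y:y+h,x:x+w],None,fx=k,fy=k,interpolation=cv2.INTER_CUBIC)
a=crop(t,380,140,150,120,3);b=crop(s,380,215,150,100,3)
cv2.imwrite('pics/jars.png',np.vstack([cv2.resize(a,(450,300)),b]))
a=crop(t,120,130,120,120,3);b=crop(s,200,140,130,90,3)
a2=cv2.resize(a,(400,400));b2=cv2.resize(b,(400,277)); 
cv2.imwrite('pics/left.png',np.hstack([a2,np.pad(b2,((0,123),(0,0),(0,0)))]))
cv2.imwrite('pics/tray.png',crop(t,250,130,160,120,5))
E
```

```text
[[330.58794729 410.32991744]] [[251.17947944 356.58564871]] [[ 44.97697033 288.57144723]] [[121.8335205  152.03784244]]
saucer [[0.49  0.094 0.02 ]]
plate [[ 0.505 -0.088  0.02 ]]
cupcake [[0.447 0.325 0.05 ]]
honey [[0.505 0.444 0.05 ]]
shaker [[0.579 0.312 0.05 ]]
cup [[ 0.595 -0.328  0.05 ]]
jam [[ 0.435 -0.336  0.05 ]]
big [[ 0.394 -0.234  0.05 ]]
```

View pics/jars.png

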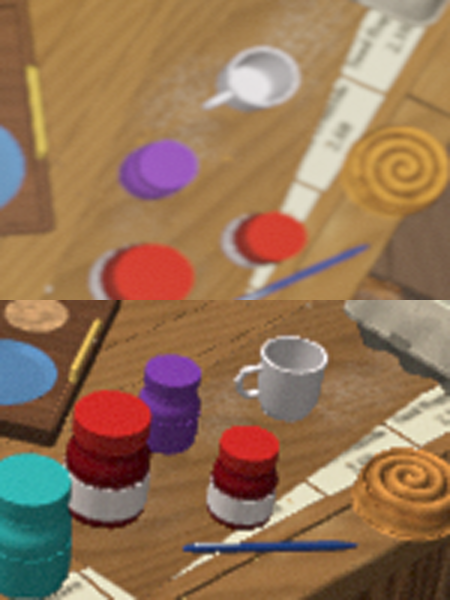

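View pics/left.png

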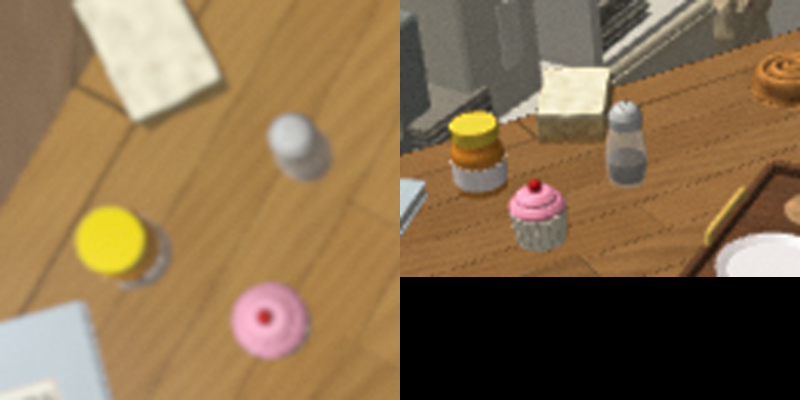

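View pics/tray.png

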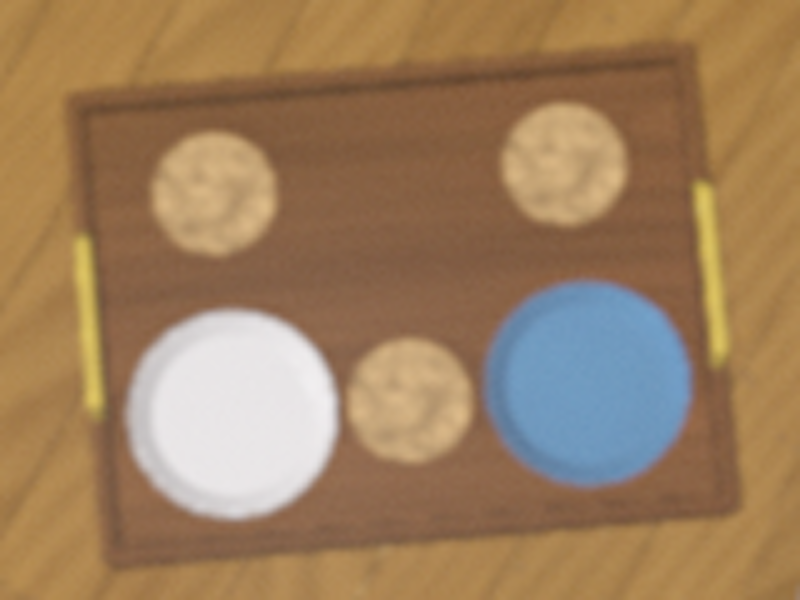

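The crop confirms it. The small red jar at top (470,235), scene (461,273), is the jam. The near shaker is at top (208,173), scene (273,187). The saucer is on the left and the plate on the right. Next I'll measure by segmenting both views and triangulating.

```bash
cat > m.py <<'E'
from h import *
from scipy.optimize import least_squares
def mask(d,box,f):
    x,y,w,h=box; k=4
    im=cv2.resize(d['im'][y:y+h,x:x+w],None,fx=k,fy=k,interpolation=cv2.INTER_CUBIC)
    hsv=cv2.cvtColor(im,cv2.COLOR_BGR2HSV).astype(int); m=f(hsv,im.astype(int)).astype(np.uint8)
    n,l,st,c=cv2.connectedComponentsWithStats(m); i=1+np.argmax(st[1:,4]); m=(l==i).astype(np.uint8)
    cs,_=cv2.findContours(m,cv2.RETR_EXTERNAL,cv2.CHAIN_APPROX_NONE); ct=max(cs,key=cv2.contourArea)
    tr=lambda p:(np.array(p)+.5)/k-.5+[x,y]
    M=cv2.moments(ct); e=cv2.fitEllipse(ct)
    return dict(m=m,c=tr([M['m10']/M['m00'],M['m01']/M['m00']]),ct=tr(ct[:,0]),e=tr(e[0]),ax=np.array(e[1])/k,im=im,bb=st[i]/k)
def tri(dl,uvl):
    f=lambda p:np.concatenate([(proj(d,p)[0]-uv) for d,uv in zip(dl,uvl)])
    r=least_squares(f,[.5,0,.05]); return r.x,r.fun
E
python3 - <<'E'
from m import *
t=load('top0');s=load('scene0')
H=lambda a,b,S,V:(lambda h,im:(h[...,0]>=a)&(h[...,0]<=b)&(h[...,1]>S)&(h[...,2]>V))
red=lambda h,im:((h[...,0]<8)|(h[...,0]>172))&(h[...,1]>150)&(h[...,2]>140)
pink=lambda h,im:((h[...,0]>150)|(h[...,0]<5))&(h[...,1]>60)&(h[...,2]>120)
grey=lambda h,im:(h[...,1]<75)
white=lambda h,im:(h[...,1]<50)
boxes={'honey':((130,180,50,45),(205,168,40,40),H(22,33,170,120)),
'jam':((450,215,40,40),(440,250,45,45),red),
'cupcake':((180,205,45,45),(225,190,40,35),pink),
'shaker':((190,155,40,40),(260,165,30,40),grey),
'cup':((440,150,48,45),(455,222,40,38),grey)}
vis=[]
for n,(bt,bs,f) in boxes.items():
    a=mask(t,bt,f);b=mask(s,bs,f)
    p,r=tri([t,s],[a['c'],b['c']]); print(n,a['c'].round(1),a['bb'][2:4],b['c'].round(1),b['bb'][2:4],p.round(4),r.round(2))
    for q in(a,b):
        v=q['im'].copy();cs,_=cv2.findContours(q['m'],0,1);cv2.drawContours(v,cs,-1,(255,0,0),1);vis.append(cv2.copyMakeBorder(v,0,200-v.shape[0],0,200-v.shape[1],0))
cv2.imwrite('pics/masks.png',np.vstack([np.hstack(vis[0:4]),np.hstack(vis[4:8]),np.hstack(vis[8:]+[vis[0]*0]*2)]))
cork=lambda h,im:(h[...,1]<150)&(h[...,2]>140)
blue=H(95,115,80,80)
for (d,nm,bx) in((t,'top',[(272,187,48,50),(345,184,45,45),(315,195,32,30),(276,152,34,34),(346,146,34,34)]),(s,'scene',[(298,210,46,32),(355,224,50,30),(335,225,32,20),(320,198,32,20),(376,210,32,20)])):
    L=[('saucer',white,-50,90,.019),('plate',blue,-50,-90,.019),('c0',cork,-50,0,.01),('cS',cork,65,90,.01),('cP',cork,65,-90,.01)]
    W=[];M=[]
    for (n,f,x,y,z),b in zip(L,bx):
        a=mask(d,b,f);w=unproj(d,a['e'],z)[0][:2];W.append(w);M.append([x/1e3,y/1e3]);print(nm,n,a['e'].round(1),a['ax'].round(1),w.round(4))
    W=np.array(W);M=np.array(M)
    r=least_squares(lambda p:((M@np.array([[np.cos(p[2]),np.sin(p[2])],[-np.sin(p[2]),np.cos(p[2])]])+p[:2])-W).ravel(),[.55,0,0])
    print(nm,r.x.round(4),(r.fun*1e3).round(1))
E
```

```text
honey [152.9 201.7] [21.5  20.75] [222.8 180.9] [15.75 11.75] [0.5018 0.4397 0.0693] [-0.45  0.3   0.7   0.03]
jam [470.6 234.3] [21.5  20.25] [462.6 262.3] [20.25 12.25] [ 0.4355 -0.3314  0.0729] [ 0.46 -0.22 -0.5   0.12]
cupcake [200.5 225.8] [23.   22.75] [243.9 205.5] [18.75 14.  ] [0.4484 0.3282 0.0417] [-0.21  0.14  0.3   0.  ]
shaker [209.  173.5] [18.5  20.25] [270.6 181.9] [20.   35.25] [0.5741 0.3093 0.062 ] [-0.96  0.6   1.43 -0.03]
cup [465.  171.5] [33.5 27. ] [474.7 240.4] [31.75 29.  ] [ 0.5956 -0.327   0.0346] [-1.16  0.54  1.34 -0.36]
top saucer [296.1 212.3] [41.9 42.4] [0.4888 0.0934]
top plate [367.3 206.1] [38.6 39. ] [ 0.5074 -0.086 ]
top c0 [329.5 211.4] [31.5 35.3] [0.4937 0.009 ]
top cS [291.3 169. ] [25.3 30.7] [0.6014 0.1081]
top cP [362.4 162.4] [25.7 26.7] [ 0.6218 -0.0735]
top [0.5466 0.0106 0.1057] [-1.4  1.4 -1.1  1.9  3.2 -3.7  0.3 -1.1 -1.   1.5]
scene saucer [320.1 225.4] [20.4 35.8] [0.487  0.0934]
scene plate [379.9 238.5] [21.1 36.6] [ 0.5054 -0.0854]
scene c0 [349.4 234.1] [13. 22.] [0.4976 0.0048]
scene cS [334.6 207.5] [11.2 20.4] [0.6025 0.1062]
scene cP [391.6 219.1] [11.9 21.3] [ 0.6213 -0.0729]
scene [0.5467 0.0096 0.1046] [ 0.6  0.5  1.   0.3 -0.6 -0.4 -0.6 -0.3 -0.5 -0.2]
```

View pics/masks.png

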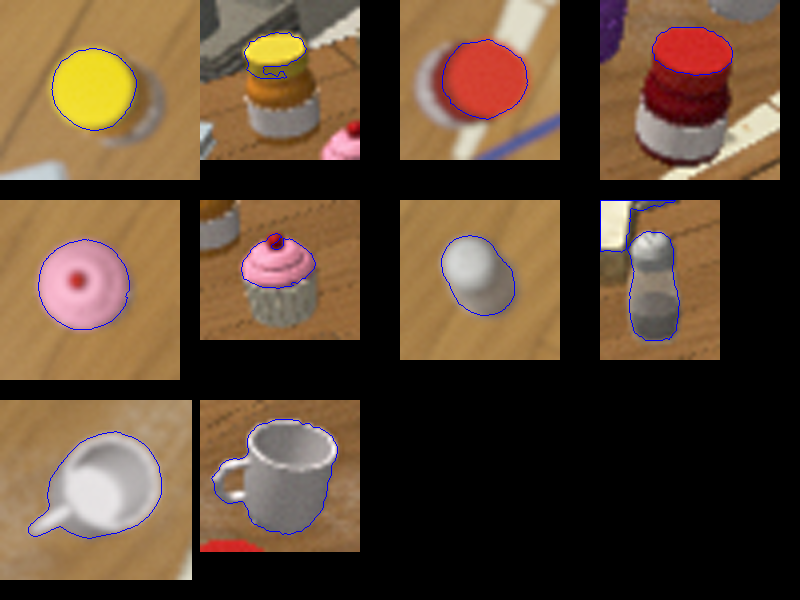

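The tray pose agrees between the views: (0.5467, 0.010, yaw 0.105). Next is a silhouette fit for the cup, including its handle direction, and the other loose objects.

```bash
cat > fit.py <<'E'
from m import *
from scipy.optimize import minimize
A=np.linspace(0,2*np.pi,40,endpoint=False)
def sil(d,box,stack,x,y,yaw=None):
    X,Y,w,h=box;k=4;m=np.zeros((h*k*1,w*k),np.uint8)
    def hull(P):
        uv=(proj(d,P)-[X,Y]+.5)*k-.5; hl=cv2.convexHull(uv.astype(np.float32))
        cv2.fillPoly(m,[np.round(hl*16).astype(np.int32)],255,lineType=cv2.LINE_AA,shift=4)
    for (z0,r0),(z1,r1) in zip(stack[:-1],stack[1:]):
        hull(np.vstack([np.c_[x+r*np.cos(A),y+r*np.sin(A),0*A+z] for z,r in((z0,r0),(z1,r1))]))
    if yaw is not None:
        c,s=np.cos(yaw),np.sin(yaw)
        # handle: ring in cup y-z plane
        for a0 in np.linspace(-np.pi/2,np.pi/2,9)[:-1]:
            P=[]
            for a in(a0,a0+np.pi/8):
                for q in(.85,1.0):
                  for wd in(-.004,.004):
                    hy=.025+.026*q*np.cos(a);hz=.032+.02*q*np.sin(a)
                    P.append([x+c*wd-s*hy,y+s*wd+c*hy,hz])
            hull(np.array(P))
    return m/255.
def fit(ds,boxes,masks,stack,p0):
    def cost(p):
        return sum(np.abs(sil(d,b,stack,*p)-mk).sum() for d,b,mk in zip(ds,boxes,masks))
    p0=np.array(p0,float); sx=np.vstack([p0]+[p0+np.eye(len(p0))[i]*(.006 if i<2 else .3) for i in range(len(p0))])
    r=minimize(cost,p0,method='Nelder-Mead',options=dict(initial_simplex=sx,xatol=1e-4,fatol=1))
    return r.x,r.fun/sum(m.sum() for m in masks)
E
python3 - <<'E'
from fit import *
t=load('top0');s=load('scene0')
H=lambda a,b,S,V:(lambda h,im:(h[...,0]>=a)&(h[...,0]<=b)&(h[...,1]>S)&(h[...,2]>V))
red=lambda h,im:((h[...,0]<8)|(h[...,0]>172))&(h[...,1]>150)&(h[...,2]>140)
pink=lambda h,im:((h[...,0]>150)|(h[...,0]<5))&(h[...,1]>60)&(h[...,2]>120)
grey=lambda h,im:(h[...,1]<75)
yel=H(22,33,170,70); lid=[(.060,.027),(.075,.027)]
B={'honey':((130,180,50,45),(205,168,40,40),yel,lid,(.502,.44)),
'jam':((450,215,40,40),(440,250,45,45),red,lid,(.435,-.333)),
'cupcake':((180,205,45,45),(225,190,40,35),pink,[(.036,.027),(.042,.028),(.05,.022),(.056,.014),(.067,.005)],(.448,.328)),
'shaker':((190,155,40,40),(263,172,22,40),grey,[(0,.022),(.07,.022),(.09,.012)],(.574,.309)),
'cup':((440,150,48,45),(455,222,40,38),grey,[(0,.022),(.02,.026),(.06,.029)],(.595,-.335,1.0))}
for n,(bt,bs,f,st,p0) in B.items():
    a=mask(t,bt,f)['m'];b=mask(s,bs,f)['m']
    for nm,args in(('both',([t,s],[bt,bs],[a,b])),('top',([t],[bt],[a])),('scene',([s],[bs],[b]))):
        best=min((fit(*args,st,p0[:2]+((p0[2]+dy,) if len(p0)>2 else ())) for dy in ((0,.7,-.7) if len(p0)>2 else (0,))),key=lambda r:r[1])
        print(n,nm,best[0].round(4),round(best[1],3))
for n,uv in dict(purple=(432,207),big=(429,251),green=(362,272)).items(): print(n,unproj(t,uv,.06).round(3))
o=env.observe();R=cv2.Rodrigues(o['tool_rot'])[0];print(R.round(4))
E
```

```text
honey both [0.5038 0.4384] 0.329
honey top [0.5041 0.4373] 0.319
honey scene [0.5028 0.4413] 0.348
jam both [ 0.4381 -0.3343] 0.54
jam top [ 0.4374 -0.3325] 0.353
jam scene [ 0.455  -0.3274] 0.796
cupcake both [0.4488 0.3279] 0.08
cupcake top [0.4489 0.3275] 0.03
cupcake scene [0.4497 0.3298] 0.178
shaker both [0.583  0.3172] 0.399
shaker top [0.5784 0.3101] 0.432
shaker scene [0.5895 0.3224] 0.305
cup both [ 0.5963 -0.3281  0.5847] 0.08
cup top [ 0.5958 -0.3299  0.5388] 0.088
cup scene [ 0.5957 -0.3281  0.5783] 0.067
purple [[ 0.502 -0.24   0.06 ]]
big [[ 0.394 -0.232  0.06 ]]
green [[ 0.341 -0.07   0.06 ]]
[[-5.000e-04 -4.349e-01 -9.005e-01]
 [-1.400e-03 -9.005e-01  4.349e-01]
 [-1.000e+00  1.500e-03 -1.000e-04]]
```

The fits are consistent: cup (0.596, -0.328) with yaw about 0.58, cupcake (0.449, 0.328). One refit is left for the lids and shaker with smaller radii. I'll also write a helper that prints how far to go.

```bash
cat > go.py <<'E'
from h import *
from scipy.spatial.transform import Rotation as Ro
# usage: go.py x y z yawdeg
def delta(x,y,z,yaw):
    o=env.observe();R0=Ro.from_rotvec(o['tool_rot']);best=None
    for k in(0,180,-180):
        a=np.deg2rad(yaw+k);ty=np.array([np.cos(a),np.sin(a),0]);tx=np.array([0,0,-1.]);tz=np.cross(tx,ty)
        d=(Ro.from_matrix(np.c_[tx,ty,tz])*R0.inv()).as_rotvec(degrees=True)
        if best is None or np.linalg.norm(d)<np.linalg.norm(best): best=d
    return ((np.array([x,y,z])-o['tcp_pos'])*1e3).round(1),best.round(2),o
if __name__=='__main__':
    a=list(map(float,sys.argv[1:]))
    for i in range(0,len(a),4):
        t,r,o=delta(*a[i:i+4]); print('T',t,'R',r)
    print('clk',round(o['clock'],2),'q',np.rad2deg(o['joint_positions']).round(1),'F',o['ft_force'].round(1),'gap',round(o['finger_gap'],3))
E
python3 - <<'E'
from fit import *
t=load('top0');s=load('scene0')
H=lambda a,b,S,V:(lambda h,im:(h[...,0]>=a)&(h[...,0]<=b)&(h[...,1]>S)&(h[...,2]>V))
red=lambda h,im:((h[...,0]<8)|(h[...,0]>172))&(h[...,1]>150)&(h[...,2]>100)
yel=H(22,33,170,70); 
grey=lambda h,im:(h[...,1]<75)
for n,(bt,bs,f,p0) in {'honey':((130,180,50,45),(205,168,40,40),yel,(.502,.44)),
'jam':((450,215,40,40),(440,250,45,24),red,(.435,-.333)),'shaker':((190,155,40,40),(263,172,22,40),grey,(.577,.31))}.items():
  for r in(.021,.023,.025):
    st=[(.06,r),(.075,r)] if n!='shaker' else [(0,.022),(.03,.022),(.05,r-.005),(.07,r-.006),(.08,r-.007),(.09,.008)]
    a=mask(t,bt,f)['m'];b=mask(s,bs,f)['m']
    for nm,args in(('top',([t],[bt],[a])),('scene',([s],[bs],[b]))):
        q=fit(*args,st,p0);print(n,r,nm,q[0].round(4),round(q[1],3))
E
python3 go.py .60 -.25 .2 33.3 .596 -.328 .15 33.3
```

```text
honey 0.021 top [0.5035 0.4388] 0.168
honey 0.021 scene [0.5013 0.4387] 0.09
honey 0.023 top [0.5029 0.4389] 0.048
honey 0.023 scene [0.5011 0.4395] 0.067
honey 0.025 top [0.5023 0.438 ] 0.144
honey 0.025 scene [0.5016 0.4397] 0.194
jam 0.021 top [ 0.4348 -0.3301] 0.221
jam 0.021 scene [ 0.4371 -0.3309] 0.25
jam 0.023 top [ 0.4348 -0.3296] 0.086
jam 0.023 scene [ 0.4357 -0.3323] 0.247
jam 0.025 top [ 0.4347 -0.3301] 0.087
jam 0.025 scene [ 0.4362 -0.3312] 0.36
shaker 0.021 top [0.5847 0.3142] 0.209
shaker 0.021 scene [0.5897 0.3169] 0.238
shaker 0.023 top [0.5829 0.3124] 0.264
shaker 0.023 scene [0.5902 0.3183] 0.259
shaker 0.025 top [0.5797 0.3089] 0.335
shaker 0.025 scene [0.589 0.321] 0.283
T [ 306.7 -857.4  -25.7] R [  0.07  -0.05 -30.92]
T [ 302.7 -935.4  -75.7] R [  0.07  -0.05 -30.92]
clk 0.1 q [ 80.7  20.6   0.6  -0.  -70.1 -16.5] F [-0.7  1.2 -0. ] gap 0.998
```

>>> arm_command(
  rows=[
    {"translation":[50,-40,0],"delta_rot":[0,0,-5],"fingers":100},
    {"translation":[100,-80,0],"delta_rot":[0,0,-10],"fingers":100},
    {"translation":[140,-120,0],"delta_rot":[0,0,-15],"fingers":100},
    {"translation":[180,-160,0],"delta_rot":[0,0,-20],"fingers":100},
    {"translation":[215,-200,0],"delta_rot":[0,0,-25],"fingers":100},
  ],
)

```text
clock: 0.6
tcp_pos: [0.4791, 0.4382, 0.2253]
tool_rot: [-1.691, 0.808, 1.692]
ft_force: [1.3, 1.2, -0.0]
finger_gap: 1.001
```

>>> arm_command(
  rows=[
    {"translation":[30,-45,0],"delta_rot":[0,0,0],"fingers":100},
    {"translation":[60,-90,0],"delta_rot":[0,0,0],"fingers":100},
    {"translation":[85,-135,0],"delta_rot":[0,0,0],"fingers":100},
    {"translation":[100,-180,0],"delta_rot":[0,0,0],"fingers":100},
    {"translation":[110,-230,0],"delta_rot":[0,0,0],"fingers":100},
  ],
)

```text
clock: 1.1
tcp_pos: [0.5877, 0.2155, 0.2245]
tool_rot: [-1.69, 0.809, 1.693]
ft_force: [0.2, -0.5, 0.6]
finger_gap: 1.002
```

```bash
python3 go.py .596 -.328 .15 33.3
```

```text
T [   8.3 -543.5  -74.5] R [ 0.12 -0.14 -5.72]
clk 1.1 q [ 38.   16.2  -5.9   0.  -68.1   1. ] F [ 0.2 -0.5  0.6] gap 1.002
```

>>> arm_command(
  rows=[
    {"translation":[10,-50,0],"delta_rot":[0,0,-2],"fingers":100},
    {"translation":[15,-100,0],"delta_rot":[0,0,-4],"fingers":100},
    {"translation":[20,-150,0],"delta_rot":[0,0,-5.7],"fingers":100},
    {"translation":[20,-200,0],"delta_rot":[0,0,-5.7],"fingers":100},
    {"translation":[20,-250,0],"delta_rot":[0,0,-5.7],"fingers":100},
  ],
)

```text
clock: 1.6
tcp_pos: [0.6072, -0.0329, 0.2241]
tool_rot: [-1.623, 0.879, 1.626]
ft_force: [0.7, 0.5, 0.3]
finger_gap: 0.999
```

>>> arm_command(
  rows=[
    {"translation":[0,-50,0],"delta_rot":[0,0,0],"fingers":100},
    {"translation":[0,-100,-10],"delta_rot":[0,0,0],"fingers":100},
    {"translation":[-4,-150,-20],"delta_rot":[0,0,0],"fingers":100},
    {"translation":[-6,-200,-40],"delta_rot":[0,0,0],"fingers":100},
    {"translation":[-10,-250,-60],"delta_rot":[0,0,0],"fingers":100},
  ],
)

```text
clock: 2.1
tcp_pos: [0.5978, -0.2738, 0.168]
tool_rot: [-1.623, 0.879, 1.625]
ft_force: [1.0, 0.0, -0.2]
finger_gap: 1.001
```

```bash
python3 go.py .596 -.328 .13 33.3 .596 -.328 .021 33.3
```

```text
T [ -1.8 -54.2 -38. ] R [ 0.12 -0.15 -0.02]
T [  -1.8  -54.2 -147. ] R [ 0.12 -0.15 -0.02]
clk 2.1 q [ -7.6  21.2  -6.2   0.2 -62.7  40.8] F [ 1.   0.  -0.2] gap 1.001
```

>>> arm_command(
  rows=[
    {"translation":[-2,-50,-15],"delta_rot":[0,0,0],"fingers":100},
    {"translation":[-2,-54,-60],"delta_rot":[0,0,0],"fingers":100},
    {"translation":[-2,-54,-100],"delta_rot":[0,0,0],"fingers":100},
    {"translation":[-2,-54,-130],"delta_rot":[0,0,0],"fingers":100},
    {"translation":[-2,-54,-147],"delta_rot":[0,0,0],"fingers":100},
  ],
)

```text
clock: 2.6
tcp_pos: [0.5934, -0.3275, 0.0171]
tool_rot: [-1.618, 0.881, 1.63]
ft_force: [0.4, 0.5, 0.0]
finger_gap: 1.0
```

```bash
python3 go.py .596 -.328 .021 33.3
python3 - <<'E'
from h import *
c=snap('scene','s1.png');cv2.imwrite('pics/s1c.png',cv2.resize(c['image'][190:310,400:560],None,fx=4,fy=4,interpolation=2))
E
```

```text
T [ 2.6 -0.5  3.9] R [ 0.02 -0.43  0.05]
clk 2.6 q [-12.4  31.5 -11.7   0.2 -47.3  45.5] F [0.4 0.5 0. ] gap 1.0
```

View pics/s1c.png

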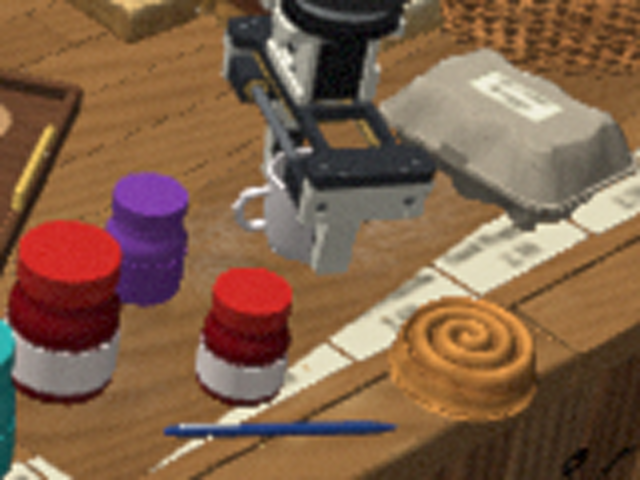

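The fingers straddle the cup clear of its handle, so I'll close.

>>> arm_command(
  rows=[
    {"translation":[2.5,-0.5,4],"delta_rot":[0,-0.4,0],"fingers":100},
    {"translation":[2.5,-0.5,4],"delta_rot":[0,-0.4,0],"fingers":60},
    {"translation":[2.5,-0.5,4],"delta_rot":[0,-0.4,0],"fingers":40},
    {"translation":[2.5,-0.5,4],"delta_rot":[0,-0.4,0],"fingers":20},
    {"translation":[2.5,-0.5,4],"delta_rot":[0,-0.4,0],"fingers":0},
  ],
)

```text
clock: 3.15
tcp_pos: [0.5956, -0.3275, 0.0202]
tool_rot: [-1.622, 0.877, 1.624]
ft_force: [-0.3, 0.6, -0.9]
finger_gap: 0.701
```

>>> arm_command(
  rows=[
    {"translation":[0,0,0],"delta_rot":[0,0,0],"fingers":0},
    {"translation":[0,0,0],"delta_rot":[0,0,0],"fingers":0},
    {"translation":[0,0,0],"delta_rot":[0,0,0],"fingers":0},
  ],
)

```text
clock: 3.45
tcp_pos: [0.5957, -0.3275, 0.0203]
tool_rot: [-1.622, 0.877, 1.624]
ft_force: [0.5, 0.4, 0.2]
finger_gap: 0.64
```

>>> arm_command(
  rows=[
    {"translation":[0,0,0],"delta_rot":[0,0,0],"fingers":0},
    {"translation":[0,0,10],"delta_rot":[0,0,0],"fingers":0},
    {"translation":[0,0,30],"delta_rot":[0,0,0],"fingers":0},
    {"translation":[0,0,60],"delta_rot":[0,0,0],"fingers":0},
    {"translation":[0,0,90],"delta_rot":[0,0,0],"fingers":0},
  ],
)

```text
clock: 3.95
tcp_pos: [0.5953, -0.3274, 0.1114]
tool_rot: [-1.621, 0.877, 1.625]
ft_force: [0.7, -0.7, -0.6]
finger_gap: 0.639
```

```bash
python3 go.py .4876 .0939 .13 33.3
python3 - <<'E'
from h import *
c=snap('scene','s2.png');cv2.imwrite('pics/s2c.png',cv2.resize(c['image'][160:280,400:560],None,fx=4,fy=4,interpolation=2))
E
```

```text
T [-107.7  421.3   18.6] R [-0.01 -0.12  0.04]
clk 3.95 q [-12.4  25.9  -6.9   0.  -57.4  45.7] F [ 0.7 -0.7 -0.6] gap 0.639
```

View pics/s2c.png

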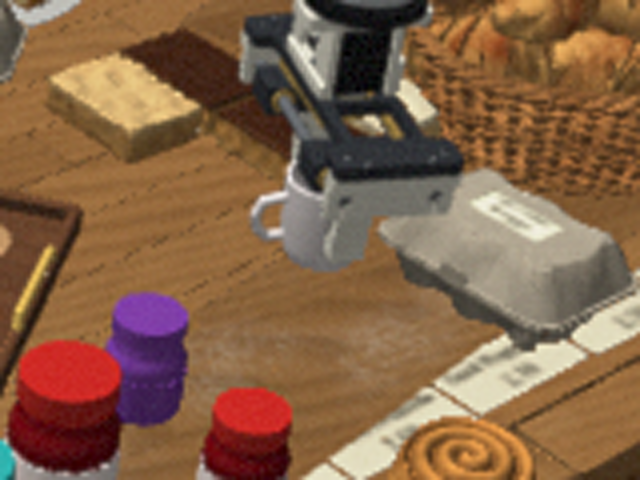

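The cup is held upright, handle clear. I'll carry it to the saucer.

>>> arm_command(
  rows=[
    {"translation":[0,20,15],"delta_rot":[0,0,0],"fingers":0},
    {"translation":[-5,60,25],"delta_rot":[0,0,0],"fingers":0},
    {"translation":[-10,105,25],"delta_rot":[0,0,0],"fingers":0},
    {"translation":[-20,150,25],"delta_rot":[0,0,0],"fingers":0},
    {"translation":[-30,195,25],"delta_rot":[0,0,0],"fingers":0},
  ],
)

```text
clock: 4.5
tcp_pos: [0.5676, -0.1323, 0.1434]
tool_rot: [-1.629, 0.876, 1.617]
ft_force: [1.5, 0.4, -1.9]
finger_gap: 0.636
```

>>> arm_command(
  rows=[
    {"translation":[-20,45,0],"delta_rot":[0,0,0],"fingers":0},
    {"translation":[-40,90,0],"delta_rot":[0,0,0],"fingers":0},
    {"translation":[-55,135,0],"delta_rot":[0,0,0],"fingers":0},
    {"translation":[-67,175,0],"delta_rot":[0,0,0],"fingers":0},
    {"translation":[-77,205,0],"delta_rot":[0,0,0],"fingers":0},
  ],
)

```text
clock: 5.0
tcp_pos: [0.4899, 0.0748, 0.1444]
tool_rot: [-1.631, 0.873, 1.616]
ft_force: [1.4, 0.1, -1.5]
finger_gap: 0.635
```

```bash
python3 go.py .4876 .0939 .0345 33.3
```

```text
T [  -2.3   19.1 -109.9] R [ 0.14  0.43 -0.07]
clk 5.0 q [ 31.7   7.6 -28.7   0.4 -53.5   1.4] F [ 1.4  0.1 -1.5] gap 0.635
```

>>> arm_command(
  rows=[
    {"translation":[-2.5,19,-10],"delta_rot":[0,0,0],"fingers":0},
    {"translation":[-2.5,19,-45],"delta_rot":[0,0,0],"fingers":0},
    {"translation":[-2.5,19,-80],"delta_rot":[0,0,0],"fingers":0},
    {"translation":[-2.5,19,-98],"delta_rot":[0,0.4,0],"fingers":0},
    {"translation":[-2.5,19,-98],"delta_rot":[0,0.4,0],"fingers":0},
  ],
)

```text
clock: 5.5
tcp_pos: [0.4859, 0.0931, 0.0445]
tool_rot: [-1.625, 0.881, 1.626]
ft_force: [0.8, 0.4, -0.4]
finger_gap: 0.639
```

```bash
python3 go.py .4876 .0939 .0345 33.3
python3 - <<'E'
from h import *
c=snap('scene','s3.png');t=snap('top','t3.png');cv2.imwrite('pics/s3c.png',np.hstack([cv2.resize(c['image'][150:250,260:360],None,fx=4,fy=4,interpolation=2),cv2.resize(t['image'][160:260,250:350],None,fx=4,fy=4,interpolation=2)]))
E
```

```text
T [  1.7   0.8 -10. ] R [ 0.26 -0.19 -0.06]
clk 5.5 q [ 33.7  15.5 -34.7   0.2 -40.1  -0.5] F [ 0.8  0.4 -0.4] gap 0.639
```

View pics/s3c.png

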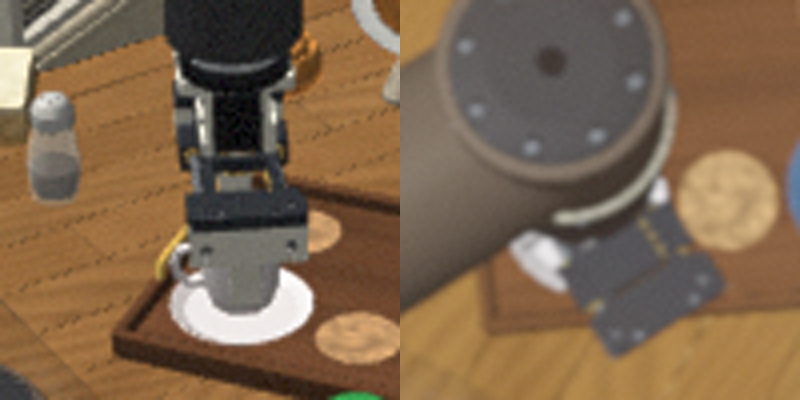

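>>> arm_command(
  rows=[
    {"translation":[1.7,0.8,-4],"delta_rot":[0.2,-0.2,0],"fingers":0},
    {"translation":[1.7,0.8,-7],"delta_rot":[0.2,-0.2,0],"fingers":0},
    {"translation":[1.7,0.8,-9],"delta_rot":[0.2,-0.2,0],"fingers":0},
    {"translation":[1.7,0.8,-9.5],"delta_rot":[0.2,-0.2,0],"fingers":0},
    {"translation":[1.7,0.8,-9.5],"delta_rot":[0.2,-0.2,0],"fingers":0},
  ],
)

```text
clock: 6.1
tcp_pos: [0.4896, 0.0947, 0.0376]
tool_rot: [-1.626, 0.871, 1.62]
ft_force: [-0.9, 0.5, -1.0]
finger_gap: 0.636
```

```bash
python3 go.py .4876 .0939 .0345 33.3
```

```text
T [-2.  -0.8 -3.1] R [-0.06  0.27 -0.08]
clk 6.1 q [ 33.6  16.2 -35.    0.2 -38.6  -0.4] F [-0.9  0.5 -1. ] gap 0.636
```

>>> arm_command(
  rows=[
    {"translation":[-2,-0.8,-1.5],"delta_rot":[0,0.2,0],"fingers":0},
    {"translation":[-2,-0.8,-3],"delta_rot":[0,0.2,0],"fingers":0},
    {"translation":[-2,-0.8,-3],"delta_rot":[0,0.2,0],"fingers":0},
    {"translation":[-2,-0.8,-3],"delta_rot":[0,0.2,0],"fingers":0},
  ],
)

```text
clock: 6.5
tcp_pos: [0.4876, 0.0939, 0.0346]
tool_rot: [-1.624, 0.873, 1.623]
ft_force: [-0.2, 0.9, -1.4]
finger_gap: 0.639
```

```bash
python3 go.py .4876 .0939 .0345 33.3
```

```text
T [-0.  -0.  -0.1] R [-0.05  0.06 -0.08]
clk 6.5 q [ 33.6  16.4 -35.2  -0.  -38.3  -0.2] F [-0.2  0.9 -1.4] gap 0.639
```

>>> arm_command(
  rows=[
    {"translation":[0,0,-0.5],"delta_rot":[0,0,0],"fingers":0},
    {"translation":[0,0,-0.5],"delta_rot":[0,0,0],"fingers":70},
    {"translation":[0,0,-0.5],"delta_rot":[0,0,0],"fingers":85},
    {"translation":[0,0,-0.5],"delta_rot":[0,0,0],"fingers":90},
    {"translation":[0,0,0],"delta_rot":[0,0,0],"fingers":90},
  ],
)

```text
clock: 7.0
tcp_pos: [0.4876, 0.0939, 0.0346]
tool_rot: [-1.624, 0.873, 1.623]
ft_force: [0.9, 0.1, -0.1]
finger_gap: 0.88
```

>>> arm_command(
  rows=[
    {"translation":[0,0,5],"delta_rot":[0,0,0],"fingers":90},
    {"translation":[0,0,30],"delta_rot":[0,0,0],"fingers":90},
    {"translation":[0,0,70],"delta_rot":[0,0,0],"fingers":90},
    {"translation":[0,0,110],"delta_rot":[0,0,0],"fingers":100},
    {"translation":[0,20,130],"delta_rot":[0,0,0],"fingers":100},
  ],
)

```text
clock: 7.5
tcp_pos: [0.4886, 0.1135, 0.1686]
tool_rot: [-1.625, 0.87, 1.619]
ft_force: [1.1, 0.5, -0.0]
finger_gap: 0.983
```

```bash
python3 go.py .449 .3282 .10 60
```

```text
T [-39.6 214.7 -68.6] R [-0.22  0.24 26.68]
clk 7.5 q [ 35.6   6.7 -25.9   0.  -57.1  -2.3] F [ 1.1  0.5 -0. ] gap 0.983
```

>>> arm_command(
  rows=[
    {"translation":[-8,45,0],"delta_rot":[0,0,-7],"fingers":100},
    {"translation":[-16,90,0],"delta_rot":[0,0,-14],"fingers":100},
    {"translation":[-24,135,0],"delta_rot":[0,0,-21],"fingers":100},
    {"translation":[-32,180,-30],"delta_rot":[0,0,-28],"fingers":100},
    {"translation":[-39,214,-55],"delta_rot":[0,0,-33],"fingers":100},
  ],
)

```text
clock: 8.0
tcp_pos: [0.4495, 0.3301, 0.1143]
tool_rot: [-1.212, 1.201, 1.206]
ft_force: [1.7, 0.5, -0.2]
finger_gap: 0.997
```

```bash
python3 go.py .449 .3282 .010 0;python3 - <<'E'
from h import *
c=snap('scene','s4.png');t=snap('top','t4.png');cv2.imwrite('pics/s4c.png',np.hstack([cv2.resize(c['image'][150:250,260:360],None,fx=4,fy=4,interpolation=2),cv2.resize(t['image'][160:260,250:350],None,fx=4,fy=4,interpolation=2)]))
E
```

```text
T [  -0.5   -1.9 -104.3] R [-0.13  0.44 -0.07]
clk 8.0 q [ 56.6  15.1 -23.3   0.4 -51.2 -56.8] F [ 1.7  0.5 -0.2] gap 0.997
```

View pics/s4c.png

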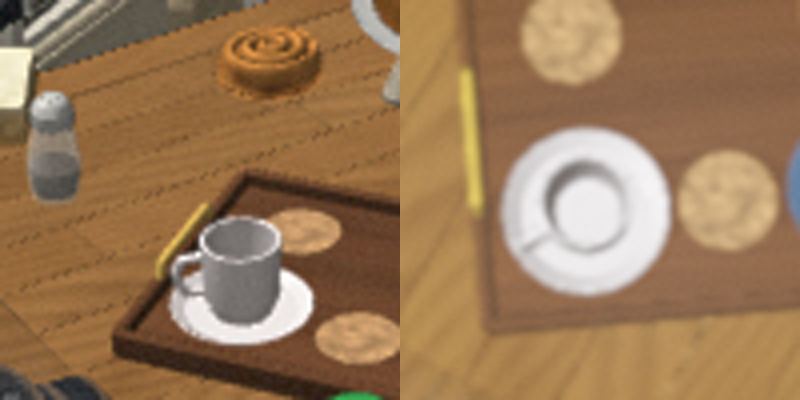

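The cup stands on the saucer. In the top crop its floor is at about (589,212) and the saucer centre about (586,211), so it is centred within about 1 mm. Now I'll descend on the cupcake.

>>> arm_command(
  rows=[
    {"translation":[-0.5,-2,-35],"delta_rot":[0,0.4,0],"fingers":100},
    {"translation":[-0.5,-2,-70],"delta_rot":[0,0.4,0],"fingers":100},
    {"translation":[-0.5,-2,-90],"delta_rot":[0,0.4,0],"fingers":100},
    {"translation":[-0.5,-2,-101],"delta_rot":[0,0.4,0],"fingers":100},
    {"translation":[-0.5,-2,-104],"delta_rot":[0,0.4,0],"fingers":100},
  ],
)

```text
clock: 8.6
tcp_pos: [0.447, 0.3272, 0.0057]
tool_rot: [-1.214, 1.214, 1.215]
ft_force: [-0.5, 0.6, 0.0]
finger_gap: 0.998
```

```bash
python3 go.py .449 .3282 .010 0
```

```text
T [2.  1.  4.3] R [ 0.28 -0.29 -0.32]
clk 8.6 q [ 56.4  23.4 -28.9  -0.1 -38.1 -56. ] F [-0.5  0.6  0. ] gap 0.998
```

>>> arm_command(
  rows=[
    {"translation":[2,1,4],"delta_rot":[0.3,-0.3,-0.3],"fingers":90},
    {"translation":[2,1,4],"delta_rot":[0.3,-0.3,-0.3],"fingers":60},
    {"translation":[2,1,4],"delta_rot":[0.3,-0.3,-0.3],"fingers":40},
    {"translation":[2,1,4],"delta_rot":[0.3,-0.3,-0.3],"fingers":20},
    {"translation":[2,1,4],"delta_rot":[0.3,-0.3,-0.3],"fingers":0},
  ],
)

```text
clock: 9.1
tcp_pos: [0.4492, 0.3284, 0.0103]
tool_rot: [-1.209, 1.208, 1.209]
ft_force: [-1.4, 0.3, 5.3]
finger_gap: 0.606
```

>>> arm_command(
  rows=[
    {"translation":[0,0,0],"delta_rot":[0,0,0],"fingers":0},
    {"translation":[0,0,0],"delta_rot":[0,0,0],"fingers":0},
    {"translation":[0,0,0],"delta_rot":[0,0,0],"fingers":0},
    {"translation":[0,0,0],"delta_rot":[0,0,0],"fingers":0},
  ],
)

```text
clock: 9.5
tcp_pos: [0.4491, 0.3284, 0.0103]
tool_rot: [-1.209, 1.208, 1.209]
ft_force: [-0.7, -0.4, 1.5]
finger_gap: 0.602
```

>>> arm_command(
  rows=[
    {"translation":[0,0,10],"delta_rot":[0,0,0],"fingers":0},
    {"translation":[0,0,35],"delta_rot":[0,0,0],"fingers":0},
    {"translation":[0,0,75],"delta_rot":[0,0,0],"fingers":0},
    {"translation":[0,0,115],"delta_rot":[0,0,0],"fingers":0},
    {"translation":[0,-10,145],"delta_rot":[0,0,0],"fingers":0},
  ],
)

```text
clock: 10.0
tcp_pos: [0.4497, 0.3194, 0.1586]
tool_rot: [-1.209, 1.204, 1.21]
ft_force: [0.1, -0.2, 0.5]
finger_gap: 0.604
```

```bash
python3 go.py .5064 -.0851 .155 0;python3 - <<'E'
from h import *
c=snap('scene','s5.png');cv2.imwrite('pics/s5c.png',cv2.resize(c['image'][120:240,180:300],None,fx=4,fy=4,interpolation=2))
E
```

```text
T [  56.7 -404.5   -3.6] R [-0.18  0.16 -0.08]
clk 10.0 q [ 55.8  12.  -20.7   0.  -57.  -55.7] F [ 0.1 -0.2  0.5] gap 0.604
```

View pics/s5c.png

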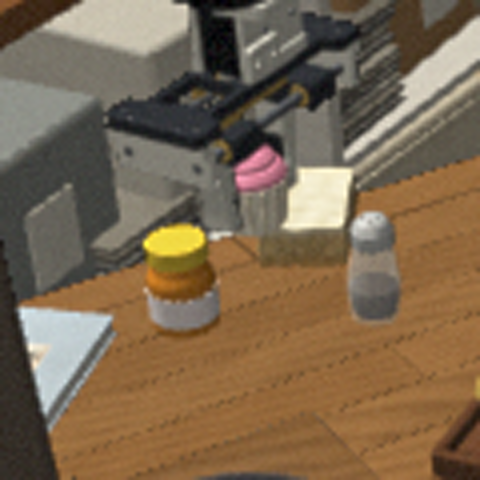

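The cupcake is held upright at crop (262,190). I'll carry it to the plate.

>>> arm_command(
  rows=[
    {"translation":[10,-45,10],"delta_rot":[0,0,0],"fingers":0},
    {"translation":[20,-90,10],"delta_rot":[0,0,0],"fingers":0},
    {"translation":[30,-135,10],"delta_rot":[0,0,0],"fingers":0},
    {"translation":[38,-180,10],"delta_rot":[0,0,0],"fingers":0},
    {"translation":[45,-225,10],"delta_rot":[0,0,0],"fingers":0},
  ],
)

```text
clock: 10.55
tcp_pos: [0.496, 0.0925, 0.1738]
tool_rot: [-1.209, 1.197, 1.209]
ft_force: [0.9, -0.1, 0.0]
finger_gap: 0.604
```

>>> arm_command(
  rows=[
    {"translation":[4,-45,0],"delta_rot":[0,0,0],"fingers":0},
    {"translation":[8,-90,0],"delta_rot":[0,0,0],"fingers":0},
    {"translation":[11,-130,0],"delta_rot":[0,0,0],"fingers":0},
    {"translation":[11,-165,-10],"delta_rot":[0,0,0],"fingers":0},
    {"translation":[11,-178,-40],"delta_rot":[0,0,0],"fingers":0},
  ],
)

```text
clock: 11.05
tcp_pos: [0.5087, -0.088, 0.1362]
tool_rot: [-1.21, 1.194, 1.203]
ft_force: [-0.1, -0.4, -0.6]
finger_gap: 0.604
```

```bash
python3 go.py .5064 -.0851 .034 0
```

```text
T [  -2.3    2.9 -102.2] R [-0.42  0.75 -0.02]
clk 11.05 q [ 11.8   9.9 -26.7  -0.3 -52.6 -11.6] F [-0.1 -0.4 -0.6] gap 0.604
```

>>> arm_command(
  rows=[
    {"translation":[-2,3,-35],"delta_rot":[-0.4,0.7,0],"fingers":0},
    {"translation":[-2,3,-70],"delta_rot":[-0.4,0.7,0],"fingers":0},
    {"translation":[-2,3,-95],"delta_rot":[-0.4,0.7,0],"fingers":0},
    {"translation":[-2,3,-102],"delta_rot":[-0.4,0.7,0],"fingers":0},
    {"translation":[-2,3,-102],"delta_rot":[-0.4,0.7,0],"fingers":0},
  ],
)

```text
clock: 11.55
tcp_pos: [0.5062, -0.0852, 0.0338]
tool_rot: [-1.209, 1.21, 1.21]
ft_force: [-1.1, -0.2, 0.0]
finger_gap: 0.606
```

```bash
python3 go.py .5064 -.0851 .0245 0
```

```text
T [ 0.2  0.1 -9.3] R [ 0.01 -0.06 -0.02]
clk 11.55 q [ 12.4  17.8 -33.1  -0.  -39.2 -12.4] F [-1.1 -0.2  0. ] gap 0.606
```

>>> arm_command(
  rows=[
    {"translation":[0,0,-4],"delta_rot":[0,0,0],"fingers":0},
    {"translation":[0,0,-7.5],"delta_rot":[0,0,0],"fingers":0},
    {"translation":[0,0,-9.3],"delta_rot":[0,0,0],"fingers":0},
    {"translation":[0,0,-9.3],"delta_rot":[0,0,0],"fingers":0},
    {"translation":[0,0,-9.3],"delta_rot":[0,0,0],"fingers":0},
  ],
)

```text
clock: 12.05
tcp_pos: [0.5064, -0.0851, 0.0248]
tool_rot: [-1.209, 1.209, 1.21]
ft_force: [0.6, -0.1, 0.0]
finger_gap: 0.6
```

```bash
python3 go.py .5064 -.0851 .0243 0
```

```text
T [-0.   0.  -0.5] R [ 0.   -0.02 -0.03]
clk 12.05 q [ 12.4  18.6 -33.5  -0.  -37.9 -12.4] F [ 0.6 -0.1  0. ] gap 0.6
```

>>> arm_command(
  rows=[
    {"translation":[0,0,-0.7],"delta_rot":[0,0,0],"fingers":0},
    {"translation":[0,0,-0.7],"delta_rot":[0,0,0],"fingers":65},
    {"translation":[0,0,-0.7],"delta_rot":[0,0,0],"fingers":80},
    {"translation":[0,0,-0.5],"delta_rot":[0,0,0],"fingers":80},
    {"translation":[0,0,0],"delta_rot":[0,0,0],"fingers":80},
  ],
)

```text
clock: 12.55
tcp_pos: [0.5064, -0.0851, 0.0248]
tool_rot: [-1.209, 1.209, 1.21]
ft_force: [-0.5, -0.3, -1.0]
finger_gap: 0.79
```

>>> arm_command(
  rows=[
    {"translation":[0,0,5],"delta_rot":[0,0,0],"fingers":80},
    {"translation":[0,0,30],"delta_rot":[0,0,0],"fingers":80},
    {"translation":[0,0,70],"delta_rot":[0,0,0],"fingers":80},
    {"translation":[0,0,115],"delta_rot":[0,0,0],"fingers":100},
    {"translation":[10,20,155],"delta_rot":[0,0,0],"fingers":100},
  ],
)

```text
clock: 13.05
tcp_pos: [0.5154, -0.0662, 0.1824]
tool_rot: [-1.208, 1.21, 1.208]
ft_force: [1.8, 0.8, 0.9]
finger_gap: 0.928
```

```bash
python3 - <<'E'
from fit import *
from scipy.optimize import least_squares
s=load('s4');t=load('t4');t0=load('top0')
v=[]
for d,b in((s,(258,165,30,40)),(t0,(190,155,40,40))):
    x,y,w,h=b;im=cv2.resize(d['im'][y:y+h,x:x+w],None,fx=10,fy=10,interpolation=2);v.append(im)
    # overlay cylinder r22 at base, for estimate
    for z,r,c in((0,.022,(0,255,0)),(.03,.022,(255,0,0)),(.09,.01,(0,0,255))):
        P=np.c_[.580+r*np.cos(A),.312+r*np.sin(A),0*A+z];uv=(proj(d,P)-[x,y]+.5)*10
        cv2.polylines(im,[uv.astype(np.int32)],True,c,1)
cv2.imwrite('pics/shk.png',np.hstack(v))
E
python3 go.py .58 .312 .18 0
```

```text
T [ 64.6 378.2  -2.4] R [ 0.01 -0.01  0.07]
clk 13.05 q [ 14.3   7.9 -22.4   0.  -59.7 -14.4] F [1.8 0.8 0.9] gap 0.928
```

View pics/shk.png

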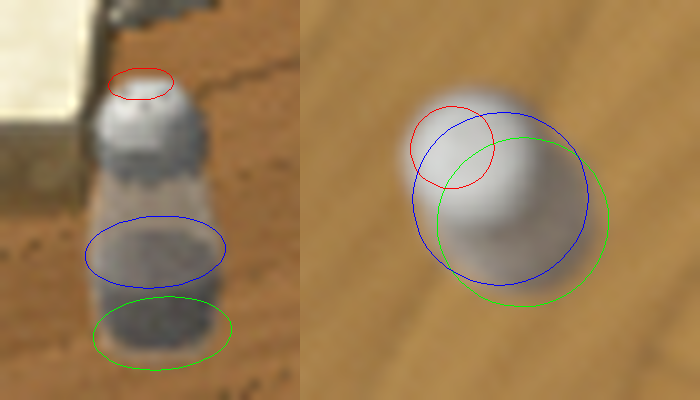

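Run:
```python
from fit import *
s=load('s4');t0=load('top0')
rows=[]
for px,py in((.583,.3145),(.586,.3155)):
  v=[]
  for d,b in((s,(258,165,30,40)),(t0,(190,155,40,40))):
    x,y,w,h=b;im=cv2.resize(d['im'][y:y+h,x:x+w],None,fx=10,fy=10,interpolation=2)
    for z,r,c in((.001,.022,(0,255,0)),(.03,.022,(255,0,0)),(.07,.0175,(0,0,255)),(.083,.0145,(0,255,255))):
        P=np.c_[px+r*np.cos(A),py+r*np.sin(A),0*A+z];uv=(proj(d,P)-[x,y]+.5)*10
        cv2.polylines(im,[uv.astype(np.int32)],True,c,1)
    v.append(im[:,:350])
  rows.append(np.hstack(v))
cv2.imwrite('pics/shk2.png',np.vstack([cv2.resize(r,None,fx=.75,fy=.75) for r in rows]))
```

```text
(no output)
```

View pics/shk2.png

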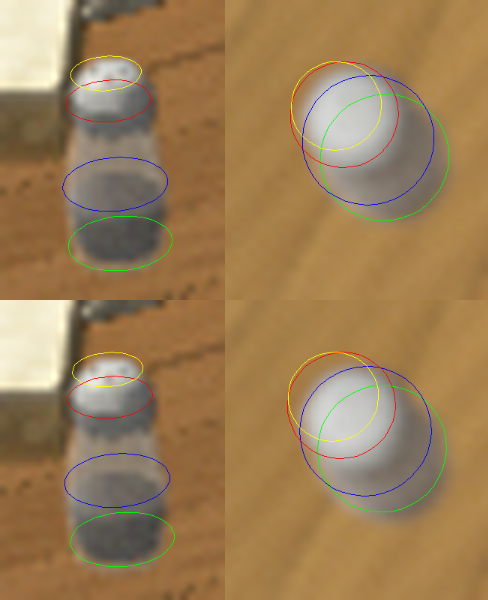

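>>> arm_command(
  rows=[
    {"translation":[10,48,0],"delta_rot":[0,0,0],"fingers":100},
    {"translation":[20,96,0],"delta_rot":[0,0,0],"fingers":100},
    {"translation":[30,144,0],"delta_rot":[0,0,0],"fingers":100},
    {"translation":[40,192,0],"delta_rot":[0,0,0],"fingers":100},
    {"translation":[48,240,0],"delta_rot":[0,0,0],"fingers":100},
  ],
)

```text
clock: 13.55
tcp_pos: [0.5635, 0.1758, 0.183]
tool_rot: [-1.208, 1.209, 1.208]
ft_force: [1.0, -0.3, 0.4]
finger_gap: 1.0
```

>>> arm_command(
  rows=[
    {"translation":[6,40,-10],"delta_rot":[0,0,0],"fingers":100},
    {"translation":[12,80,-20],"delta_rot":[0,0,0],"fingers":100},
    {"translation":[16,120,-30],"delta_rot":[0,0,0],"fingers":100},
    {"translation":[17,140,-45],"delta_rot":[0,0,0],"fingers":100},
    {"translation":[17,140,-60],"delta_rot":[0,0,0],"fingers":100},
  ],
)

```text
clock: 14.05
tcp_pos: [0.5805, 0.3185, 0.1221]
tool_rot: [-1.21, 1.208, 1.21]
ft_force: [-0.9, -1.1, 0.2]
finger_gap: 1.003
```

```bash
python3 go.py .581 .313 .030 0
python3 - <<'E'
from h import *
c=snap('scene','s6.png');t=snap('top','t6.png');cv2.imwrite('pics/s6c.png',np.hstack([cv2.resize(c['image'][180:260,310:410],None,fx=4,fy=4,interpolation=2),cv2.resize(t['image'][150:250,310:410],None,fx=4,fy=4,interpolation=2)[:320]]))
E
```

```text
T [  0.5  -5.5 -92.1] R [-0.03  0.04 -0.07]
clk 14.05 q [ 45.6  23.8  -8.8   0.  -57.4 -45.5] F [-0.9 -1.1  0.2] gap 1.003
```

View pics/s6c.png

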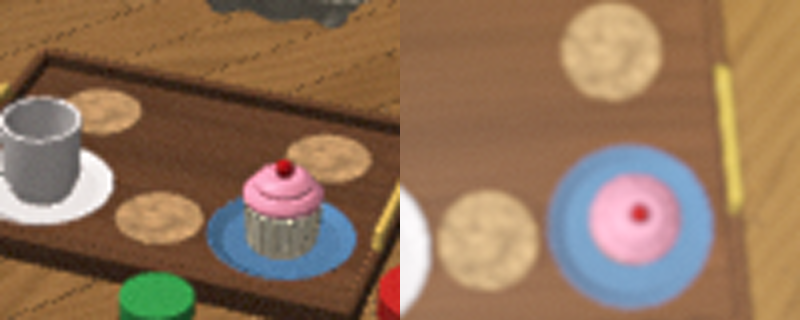

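The cupcake stands upright, centred on the plate. Now the shaker.

>>> arm_command(
  rows=[
    {"translation":[0.5,-5.5,-5],"delta_rot":[0,0,0],"fingers":100},
    {"translation":[0.5,-5.5,-35],"delta_rot":[0,0,0],"fingers":100},
    {"translation":[0.5,-5.5,-70],"delta_rot":[0,0,0],"fingers":100},
    {"translation":[0.5,-5.5,-90],"delta_rot":[0,0,0],"fingers":100},
    {"translation":[0.5,-5.5,-92],"delta_rot":[0,0,0],"fingers":100},
  ],
)

```text
clock: 14.65
tcp_pos: [0.5782, 0.3075, 0.0262]
tool_rot: [-1.208, 1.219, 1.21]
ft_force: [-1.2, -0.1, 0.3]
finger_gap: 0.997
```

```bash
python3 go.py .581 .313 .030 0
python3 - <<'E'
from h import *
c=snap('scene','s7.png');cv2.imwrite('pics/s7c.png',np.hstack([cv2.resize(c['image'][120:220,220:340],None,fx=5,fy=5,interpolation=2)]))
E
```

```text
T [2.8 5.5 3.8] R [ 0.31 -0.38  0.13]
clk 14.65 q [ 45.   29.2 -14.3  -0.1 -46.9 -45.1] F [-1.2 -0.1  0.3] gap 0.997
```

View pics/s7c.png

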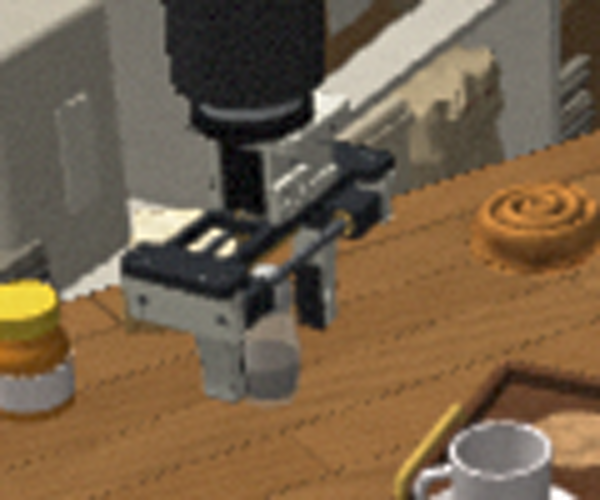

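>>> arm_command(
  rows=[
    {"translation":[3,5.5,5],"delta_rot":[0.3,-0.4,0],"fingers":100},
    {"translation":[3,5.5,5],"delta_rot":[0.3,-0.4,0],"fingers":80},
    {"translation":[3,5.5,5],"delta_rot":[0.3,-0.4,0],"fingers":60},
    {"translation":[3,5.5,5],"delta_rot":[0.3,-0.4,0],"fingers":55},
    {"translation":[3,5.5,5],"delta_rot":[0.3,-0.4,0],"fingers":40},
  ],
)

```text
clock: 15.2
tcp_pos: [0.5822, 0.3139, 0.0331]
tool_rot: [-1.208, 1.207, 1.207]
ft_force: [0.3, 0.6, 0.9]
finger_gap: 0.695
```

>>> arm_command(
  rows=[
    {"translation":[0,0,0],"delta_rot":[0,0,0],"fingers":0},
    {"translation":[0,0,0],"delta_rot":[0,0,0],"fingers":0},
    {"translation":[0,0,0],"delta_rot":[0,0,0],"fingers":0},
    {"translation":[0,0,0],"delta_rot":[0,0,0],"fingers":0},
    {"translation":[0,0,0],"delta_rot":[0,0,0],"fingers":0},
  ],
)

```text
clock: 15.7
tcp_pos: [0.582, 0.3138, 0.033]
tool_rot: [-1.208, 1.207, 1.207]
ft_force: [-2.2, 0.3, 0.8]
finger_gap: 0.442
```

```bash
python3 go.py .581 .313 .031 0
python3 - <<'E'
from h import *
c=snap('scene','s8.png');cv2.imwrite('pics/s8c.png',np.hstack([cv2.resize(c['image'][120:220,220:340],None,fx=5,fy=5,interpolation=2)]))
E
```

```text
T [-1.  -0.8 -2. ] R [-0.07  0.13  0.09]
clk 15.7 q [ 45.2  28.9 -13.8   0.1 -47.2 -45.3] F [-2.2  0.3  0.8] gap 0.442
```

View pics/s8c.png

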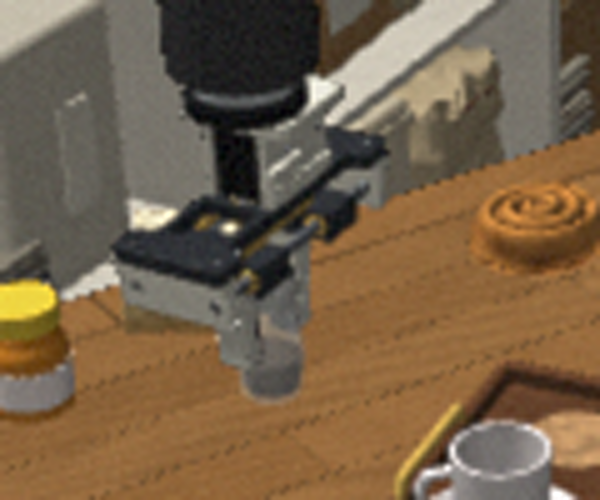

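>>> arm_command(
  rows=[
    {"translation":[0,0,0],"delta_rot":[0,0,0],"fingers":0},
    {"translation":[0,0,8],"delta_rot":[0,0,0],"fingers":0},
    {"translation":[0,0,30],"delta_rot":[0,0,0],"fingers":0},
    {"translation":[0,0,65],"delta_rot":[0,0,0],"fingers":0},
    {"translation":[0,0,105],"delta_rot":[0,0,0],"fingers":0},
  ],
)

```text
clock: 16.25
tcp_pos: [0.5816, 0.3133, 0.1385]
tool_rot: [-1.209, 1.21, 1.207]
ft_force: [1.3, 0.7, -1.7]
finger_gap: 0.444
```

>>> arm_command(
  rows=[
    {"translation":[-6,-30,25],"delta_rot":[0,0,0],"fingers":0},
    {"translation":[-15,-65,40],"delta_rot":[0,0,0],"fingers":0},
    {"translation":[-27,-105,40],"delta_rot":[0,0,0],"fingers":0},
    {"translation":[-39,-145,40],"delta_rot":[0,0,0],"fingers":0},
    {"translation":[-51,-185,40],"delta_rot":[0,0,0],"fingers":0},
  ],
)

```text
clock: 16.75
tcp_pos: [0.5302, 0.1269, 0.1792]
tool_rot: [-1.209, 1.208, 1.207]
ft_force: [0.6, -0.7, -1.1]
finger_gap: 0.447
```

```bash
python3 go.py .497 .0045 .15 0
```

```text
T [ -33.2 -122.4  -29.2] R [-0.02  0.11  0.08]
clk 16.75 q [ 34.1  10.4 -19.8   0.1 -59.7 -34.2] F [ 0.6 -0.7 -1.1] gap 0.447
```

>>> arm_command(
  rows=[
    {"translation":[-11,-40,0],"delta_rot":[0,0,0],"fingers":0},
    {"translation":[-22,-80,0],"delta_rot":[0,0,0],"fingers":0},
    {"translation":[-30,-110,0],"delta_rot":[0,0,0],"fingers":0},
    {"translation":[-33,-122,-20],"delta_rot":[0,0,0],"fingers":0},
    {"translation":[-33,-122,-50],"delta_rot":[0,0,0],"fingers":0},
  ],
)

```text
clock: 17.25
tcp_pos: [0.4982, 0.0036, 0.1311]
tool_rot: [-1.209, 1.204, 1.203]
ft_force: [-0.5, -0.2, -1.1]
finger_gap: 0.449
```

```bash
python3 go.py .497 .0045 .055 0;python3 - <<'E'
from h import *
c=snap('scene','s9.png');cv2.imwrite('pics/s9c.png',np.hstack([cv2.resize(c['image'][140:260,290:410],None,fx=5,fy=5,interpolation=2)]))
E
```

```text
T [ -1.2   0.9 -76.1] R [-0.12  0.41  0.18]
clk 17.25 q [ 23.1   8.7 -29.2   0.1 -51.7 -23.3] F [-0.5 -0.2 -1.1] gap 0.449
```

View pics/s9c.png

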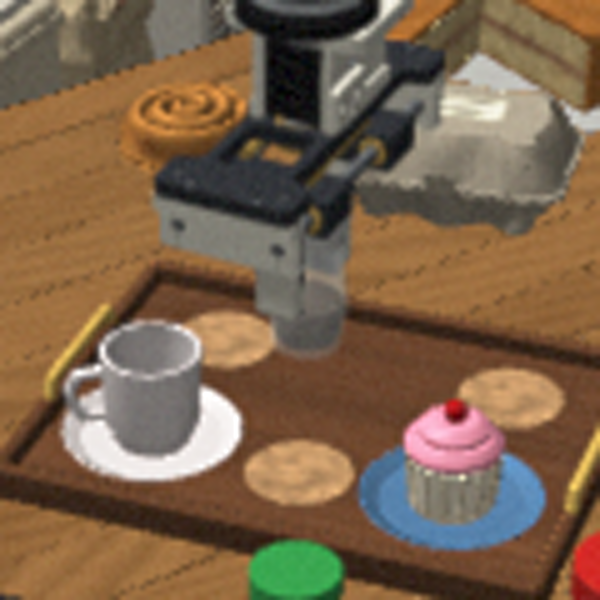

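Run:
```python
from fit import *
s=load('s9')
im=s['im'][180:220,330:375];im=cv2.resize(im,None,fx=14,fy=14,interpolation=2)
for px,py,z,c in((.4982,.0036,.098,(0,255,0)),(.4982,.0036,.092,(0,0,255))):
    P=np.c_[px+.021*np.cos(A),py+.021*np.sin(A),0*A+z];uv=(proj(s,P)-[330,180]+.5)*14
    cv2.polylines(im,[uv.astype(np.int32)],True,c,1)
cv2.imwrite('pics/b9.png',im)
```

```text
(no output)
```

View pics/b9.png

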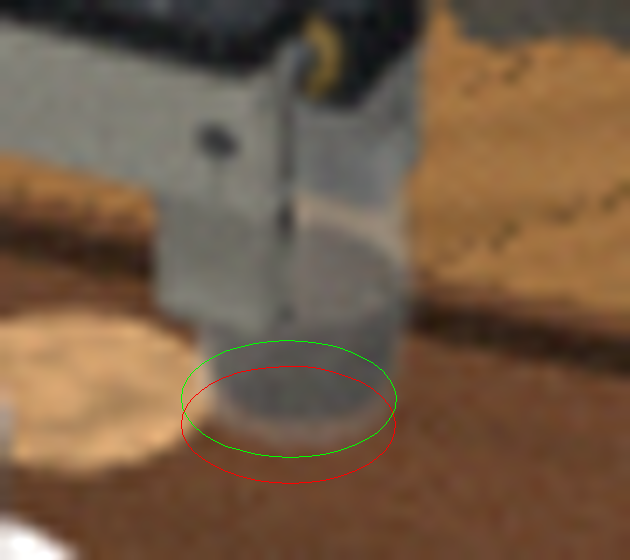

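The shaker seems to sit about 1.5 mm toward -y in the grip, so I'll aim the TCP at y 0.006.

>>> arm_command(
  rows=[
    {"translation":[-1.2,2.4,-30],"delta_rot":[-0.1,0.4,0],"fingers":0},
    {"translation":[-1.2,2.4,-60],"delta_rot":[-0.1,0.4,0],"fingers":0},
    {"translation":[-1.2,2.4,-76],"delta_rot":[-0.1,0.4,0],"fingers":0},
    {"translation":[-1.2,2.4,-76],"delta_rot":[-0.1,0.4,0],"fingers":0},
    {"translation":[-1.2,2.4,-76],"delta_rot":[-0.1,0.4,0],"fingers":0},
  ],
)

```text
clock: 17.8
tcp_pos: [0.4943, 0.0062, 0.0501]
tool_rot: [-1.204, 1.218, 1.212]
ft_force: [-0.1, -0.3, -0.8]
finger_gap: 0.443
```

```bash
python3 go.py .497 .006 .043 0;python3 - <<'E'
from h import *
c=snap('scene','s10.png');cv2.imwrite('pics/s10c.png',np.hstack([cv2.resize(c['image'][180:260,310:400],None,fx=7,fy=7,interpolation=2)]))
E
```

```text
T [ 2.7 -0.2 -7.1] R [ 0.08 -0.45  0.21]
clk 17.8 q [ 23.5  15.1 -34.2  -0.2 -41.2 -23.5] F [-0.1 -0.3 -0.8] gap 0.443
```

View pics/s10c.png

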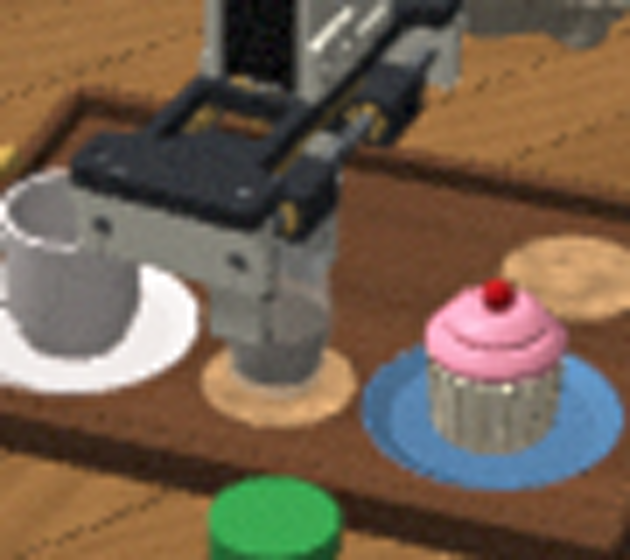

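>>> arm_command(
  rows=[
    {"translation":[2.7,-0.2,-2],"delta_rot":[0.1,-0.4,0.2],"fingers":0},
    {"translation":[2.7,-0.2,-4],"delta_rot":[0.1,-0.4,0.2],"fingers":0},
    {"translation":[2.7,-0.2,-5.5],"delta_rot":[0.1,-0.4,0.2],"fingers":0},
    {"translation":[2.7,-0.2,-6.5],"delta_rot":[0.1,-0.4,0.2],"fingers":0},
    {"translation":[2.7,-0.2,-6.5],"delta_rot":[0.1,-0.4,0.2],"fingers":0},
  ],
)

```text
clock: 18.35
tcp_pos: [0.4973, 0.0061, 0.044]
tool_rot: [-1.208, 1.209, 1.209]
ft_force: [-0.2, 0.7, -0.7]
finger_gap: 0.441
```

```bash
python3 go.py .497 .006 .043 0
```

```text
T [-0.3 -0.1 -1. ] R [-0.05  0.01  0.02]
clk 18.35 q [ 23.4  15.6 -34.6  -0.1 -39.8 -23.3] F [-0.2  0.7 -0.7] gap 0.441
```

>>> arm_command(
  rows=[
    {"translation":[-0.3,0,-1],"delta_rot":[0,0,0],"fingers":0},
    {"translation":[-0.3,0,-1.2],"delta_rot":[0,0,0],"fingers":0},
    {"translation":[-0.3,0,-1.2],"delta_rot":[0,0,0],"fingers":0},
    {"translation":[-0.3,0,-1.2],"delta_rot":[0,0,0],"fingers":50},
    {"translation":[-0.3,0,-1.2],"delta_rot":[0,0,0],"fingers":70},
  ],
)

```text
clock: 18.85
tcp_pos: [0.497, 0.0061, 0.0427]
tool_rot: [-1.208, 1.209, 1.209]
ft_force: [-0.8, 0.2, 0.1]
finger_gap: 0.54
```

>>> arm_command(
  rows=[
    {"translation":[0,0,0],"delta_rot":[0,0,0],"fingers":80},
    {"translation":[0,0,10],"delta_rot":[0,0,0],"fingers":80},
    {"translation":[0,0,40],"delta_rot":[0,0,0],"fingers":80},
    {"translation":[0,0,85],"delta_rot":[0,0,0],"fingers":100},
    {"translation":[0,0,130],"delta_rot":[0,0,0],"fingers":100},
  ],
)

```text
clock: 19.35
tcp_pos: [0.4964, 0.0058, 0.1746]
tool_rot: [-1.208, 1.21, 1.21]
ft_force: [1.5, -0.8, -0.4]
finger_gap: 0.922
```

```bash
python3 go.py .435 -.331 .18 45
```

```text
T [ -61.4 -336.8    5.4] R [ 1.000e-02 -5.000e-02  4.501e+01]
clk 19.35 q [ 23.4   6.1 -25.7  -0.  -58.3 -23.4] F [ 1.5 -0.8 -0.4] gap 0.922
```

>>> arm_command(
  rows=[
    {"translation":[0,-45,0],"delta_rot":[0,0,2],"fingers":100},
    {"translation":[0,-90,0],"delta_rot":[0,0,4],"fingers":100},
    {"translation":[-5,-135,0],"delta_rot":[0,0,6],"fingers":100},
    {"translation":[-15,-180,0],"delta_rot":[0,0,6],"fingers":100},
    {"translation":[-30,-225,0],"delta_rot":[0,0,6],"fingers":100},
  ],
)

```text
clock: 19.85
tcp_pos: [0.4662, -0.221, 0.1755]
tool_rot: [-1.286, 1.158, 1.286]
ft_force: [1.3, 0.2, -0.2]
finger_gap: 1.0
```

```bash
python3 go.py .435 -.331 .023 6
python3 - <<'E'
from h import *
c=snap('scene','s11.png');t=snap('top','t11.png');cv2.imwrite('pics/s11c.png',np.hstack([cv2.resize(c['image'][180:260,290:390],None,fx=4,fy=4,interpolation=2),cv2.resize(t['image'][150:250,260:360],None,fx=4,fy=4,interpolation=2)[:320]]))
E
```

```text
T [ -31.2 -110.  -152.5] R [ 0.01  0.01 -0.03]
clk 19.85 q [ -3.5   7.9 -23.4   0.  -58.7   9.5] F [ 1.3  0.2 -0.2] gap 1.0
```

View pics/s11c.png

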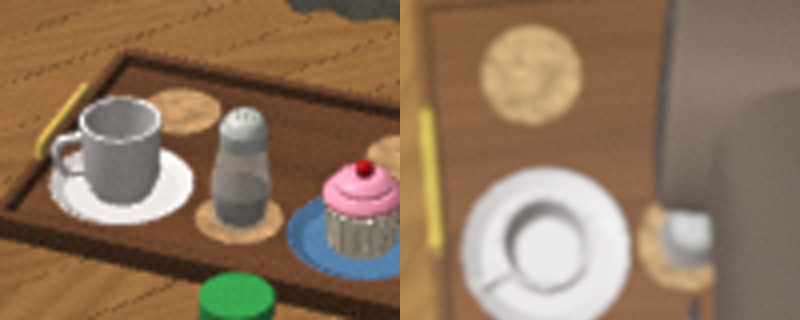

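The shaker stands upright on the centre cork spot. On to the jam jar.

>>> arm_command(
  rows=[
    {"translation":[-10,-45,0],"delta_rot":[0,0,0],"fingers":100},
    {"translation":[-25,-90,0],"delta_rot":[0,0,0],"fingers":100},
    {"translation":[-31,-110,-20],"delta_rot":[0,0,0],"fingers":100},
    {"translation":[-31,-110,-50],"delta_rot":[0,0,0],"fingers":100},
    {"translation":[-31,-110,-60],"delta_rot":[0,0,0],"fingers":100},
  ],
)

```text
clock: 20.45
tcp_pos: [0.4315, -0.333, 0.1132]
tool_rot: [-1.277, 1.164, 1.285]
ft_force: [-0.3, 1.7, -0.9]
finger_gap: 1.001
```

```bash
python3 go.py .435 -.331 .023 6
python3 - <<'E'
from h import *
c=snap('scene','s12.png');t=snap('top','t12.png');cv2.imwrite('pics/s12c.png',np.hstack([cv2.resize(c['image'][190:290,390:490],None,fx=4,fy=4,interpolation=2),cv2.resize(t['image'][145:245,260:360],None,fx=4,fy=4,interpolation=2)]))
E
```

```text
T [  3.5   2.  -90.2] R [-0.08 -0.26  0.41]
clk 20.45 q [-17.1  14.5 -24.3  -0.  -51.5  22.6] F [-0.3  1.7 -0.9] gap 1.001
```

View pics/s12c.png

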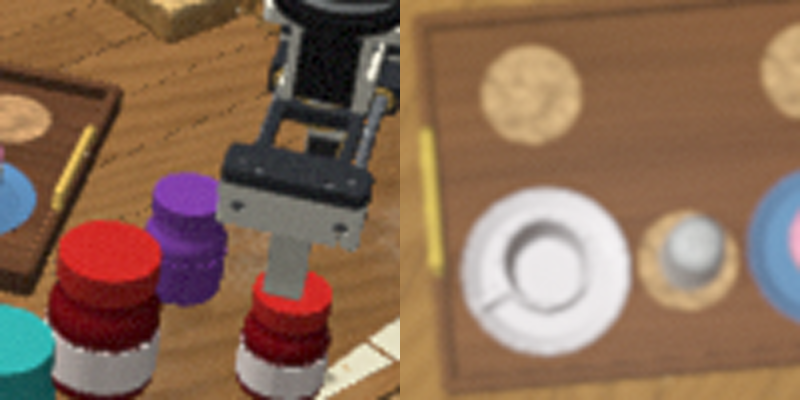

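Run:
```python
from fit import *
for n in('t12','s12'):
    d=load(n);im=d['im'];v=[]
    b=(270,150,125,95) if n[0]=='t' else (295,190,120,75)
    x,y,w,h=b;k=6;im=cv2.resize(im[y:y+h,x:x+w],None,fx=k,fy=k,interpolation=2)
    c,s_=np.cos(.105),np.sin(.105)
    def ring(tx,ty,z,r,col):
        X=.5467+c*tx-s_*ty;Y=.0097+s_*tx+c*ty
        P=np.c_[X+r*np.cos(A),Y+r*np.sin(A),0*A+z];uv=(proj(d,P)-[x,y]+.5)*k
        cv2.polylines(im,[uv.astype(np.int32)],True,col,1)
    for ty in(.09,-.09): ring(-.05,ty,.019,.052,(0,0,255));ring(.065,ty,.01,.031,(0,0,255))
    ring(-.05,0,.01,.031,(0,0,255))
    ring(-.05,.09,.014,.022,(0,255,0));ring(-.05,.09,.074,.029,(0,255,0))
    ring(-.05,-.09,.014,.0235,(0,255,0));ring(-.05,-.09,.055,.028,(0,255,0));ring(-.05,-.09,.078,.004,(0,255,0))
    ring(-.05,0,.012,.02,(0,255,0));ring(-.05,0,.09,.0145,(0,255,0))
    cv2.imwrite('pics/ov_%s.png'%n,im)
```

```text
(no output)
```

View pics/ov_t12.png

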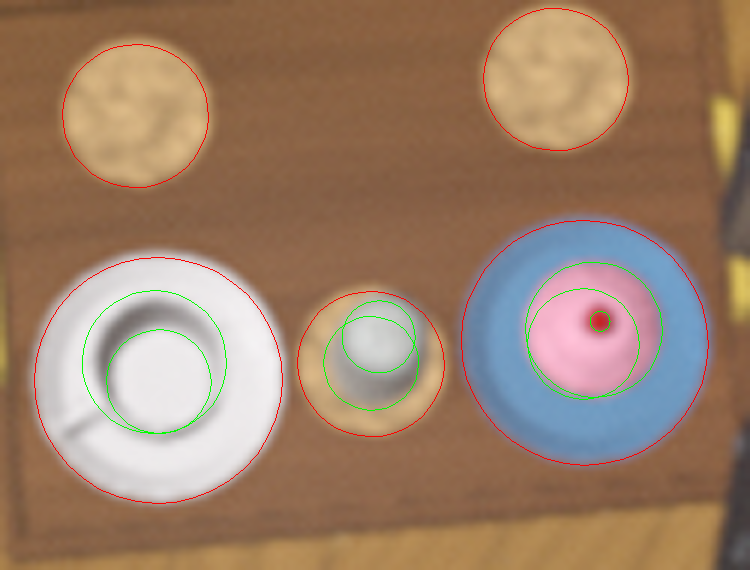

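View pics/ov_s12.png

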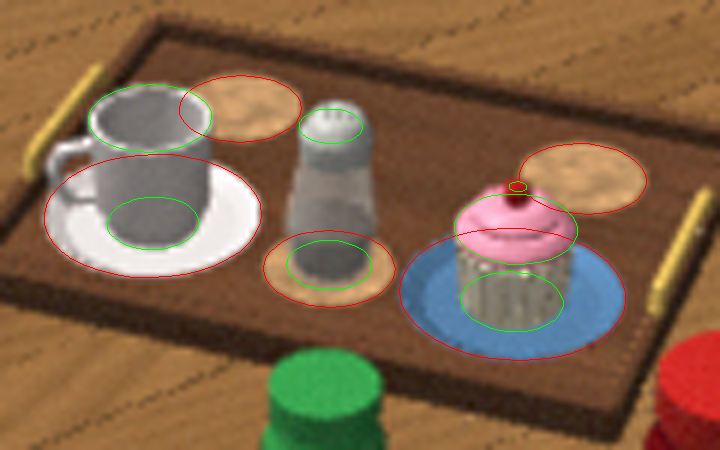

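The overlay of the expected rings fits: the cup and cupcake are within about 1 mm, and the shaker within about 2 mm (slightly toward -y). That's good. Now I'll descend on the jam jar.

>>> arm_command(
  rows=[
    {"translation":[3.5,2,-10],"delta_rot":[0,-0.2,0.4],"fingers":100},
    {"translation":[3.5,2,-40],"delta_rot":[0,-0.2,0.4],"fingers":100},
    {"translation":[3.5,2,-70],"delta_rot":[0,-0.2,0.4],"fingers":100},
    {"translation":[3.5,2,-87],"delta_rot":[0,-0.2,0.4],"fingers":100},
    {"translation":[3.5,2,-88],"delta_rot":[0,-0.2,0.4],"fingers":100},
  ],
)

```text
clock: 21.05
tcp_pos: [0.4356, -0.3296, 0.0248]
tool_rot: [-1.285, 1.157, 1.292]
ft_force: [0.3, 0.1, -0.1]
finger_gap: 1.0
```

```bash
python3 go.py .435 -.331 .023 6
python3 - <<'E'
from h import *
c=snap('scene','s13.png');cv2.imwrite('pics/s13c.png',np.hstack([cv2.resize(c['image'][190:300,390:500],None,fx=4,fy=4,interpolation=2)]))
E
```

```text
T [-0.6 -1.4 -1.8] R [-0.1  -0.19 -0.19]
clk 21.05 q [-16.6  21.2 -29.2  -0.1 -39.9  22.8] F [ 0.3  0.1 -0.1] gap 1.0
```

View pics/s13c.png

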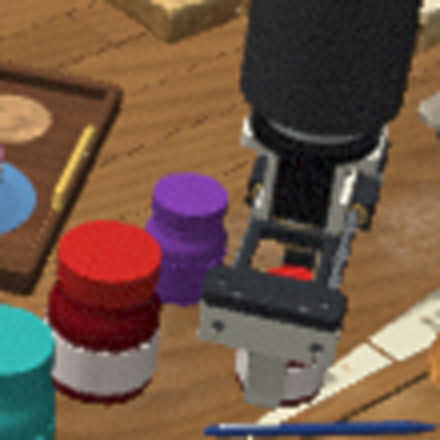

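Run:
```python
from h import *
d=load('s13')
for p in((.435,-.331,.0),(.435,-.331,.025),(.435-.055,-.331-.005,.024),(.435-.055,-.331-.005,.04)):print(p,((proj(d,p)-[390,190])*4).round(0))
```

```text
(0.435, -0.331, 0.0) [[273. 380.]]
(0.435, -0.331, 0.025) [[278. 350.]]
(0.38, -0.336, 0.024) [[259. 406.]]
(0.38, -0.336, 0.04) [[262. 386.]]
```

Predictions match the picture (jar centre about 279, finger about 263). I'll close.

>>> arm_command(
  rows=[
    {"translation":[-0.6,-1.5,-1],"delta_rot":[0,-0.2,-0.2],"fingers":90},
    {"translation":[-0.6,-1.5,-1],"delta_rot":[0,-0.2,-0.2],"fingers":75},
    {"translation":[-0.6,-1.5,-1],"delta_rot":[0,-0.2,-0.2],"fingers":65},
    {"translation":[-0.6,-1.5,-1],"delta_rot":[0,-0.2,-0.2],"fingers":40},
    {"translation":[-0.6,-1.5,-1],"delta_rot":[0,-0.2,-0.2],"fingers":0},
  ],
)

```text
clock: 21.6
tcp_pos: [0.4358, -0.3316, 0.0255]
tool_rot: [-1.286, 1.156, 1.285]
ft_force: [-1.5, -1.1, 5.2]
finger_gap: 0.607
```

>>> arm_command(
  rows=[
    {"translation":[0,0,0],"delta_rot":[0,0,0],"fingers":0},
    {"translation":[0,0,0],"delta_rot":[0,0,0],"fingers":0},
    {"translation":[0,0,0],"delta_rot":[0,0,0],"fingers":0},
    {"translation":[0,0,0],"delta_rot":[0,0,0],"fingers":0},
  ],
)

```text
clock: 22.0
tcp_pos: [0.4357, -0.3316, 0.0255]
tool_rot: [-1.286, 1.156, 1.285]
ft_force: [-0.5, 0.2, 1.8]
finger_gap: 0.606
```

>>> arm_command(
  rows=[
    {"translation":[0,0,0],"delta_rot":[0,0,0],"fingers":0},
    {"translation":[0,0,10],"delta_rot":[0,0,0],"fingers":0},
    {"translation":[0,0,40],"delta_rot":[0,0,0],"fingers":0},
    {"translation":[0,0,80],"delta_rot":[0,0,0],"fingers":0},
    {"translation":[0,0,120],"delta_rot":[0,0,0],"fingers":0},
  ],
)

```text
clock: 22.5
tcp_pos: [0.4351, -0.3314, 0.1469]
tool_rot: [-1.285, 1.156, 1.286]
ft_force: [1.0, -0.3, -2.6]
finger_gap: 0.604
```

```bash
python3 go.py .602 .106 .17 6
python3 - <<'E'
from h import *
c=snap('scene','s14.png');cv2.imwrite('pics/s14c.png',np.hstack([cv2.resize(c['image'][160:280,390:500],None,fx=4,fy=4,interpolation=2)]))
E
```

```text
T [166.9 437.4  23.1] R [-0.07  0.04  0.  ]
clk 22.5 q [-16.8  12.4 -21.9  -0.1 -55.7  22.9] F [ 1.  -0.3 -2.6] gap 0.604
```

View pics/s14c.png

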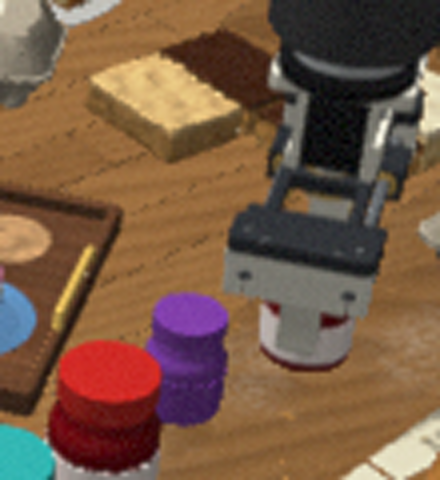

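The jam jar is held upright. I'll carry it to the spot behind the saucer.

>>> arm_command(
  rows=[
    {"translation":[14,30,20],"delta_rot":[0,0,0],"fingers":0},
    {"translation":[30,70,30],"delta_rot":[0,0,0],"fingers":0},
    {"translation":[48,112,30],"delta_rot":[0,0,0],"fingers":0},
    {"translation":[66,154,30],"delta_rot":[0,0,0],"fingers":0},
    {"translation":[84,196,30],"delta_rot":[0,0,0],"fingers":0},
  ],
)

```text
clock: 23.05
tcp_pos: [0.5227, -0.1357, 0.185]
tool_rot: [-1.295, 1.153, 1.277]
ft_force: [0.8, 0.0, -1.9]
finger_gap: 0.604
```

>>> arm_command(
  rows=[
    {"translation":[20,40,0],"delta_rot":[0,0,0],"fingers":0},
    {"translation":[40,82,0],"delta_rot":[0,0,0],"fingers":0},
    {"translation":[58,124,0],"delta_rot":[0,0,0],"fingers":0},
    {"translation":[72,166,0],"delta_rot":[0,0,0],"fingers":0},
    {"translation":[80,205,0],"delta_rot":[0,0,0],"fingers":0},
  ],
)

```text
clock: 23.55
tcp_pos: [0.6033, 0.0714, 0.185]
tool_rot: [-1.295, 1.153, 1.277]
ft_force: [0.3, 0.7, -1.8]
finger_gap: 0.605
```

```bash
python3 go.py .602 .106 .05 6
```

```text
T [  -1.3   34.6 -135. ] R [ 0.21  0.61 -0.08]
clk 23.55 q [ 25.5  15.6 -12.3   0.5 -61.7 -19.6] F [ 0.3  0.7 -1.8] gap 0.605
```

>>> arm_command(
  rows=[
    {"translation":[-1.3,32,-10],"delta_rot":[0.2,0.6,0],"fingers":0},
    {"translation":[-1.3,34.6,-45],"delta_rot":[0.2,0.6,0],"fingers":0},
    {"translation":[-1.3,34.6,-85],"delta_rot":[0.2,0.6,0],"fingers":0},
    {"translation":[-1.3,34.6,-120],"delta_rot":[0.2,0.6,0],"fingers":0},
    {"translation":[-1.3,34.6,-132],"delta_rot":[0.2,0.6,0],"fingers":0},
  ],
)

```text
clock: 24.05
tcp_pos: [0.5994, 0.1052, 0.0494]
tool_rot: [-1.286, 1.163, 1.29]
ft_force: [-0.5, -0.7, -2.8]
finger_gap: 0.607
```

```bash
python3 go.py .602 .106 .0357 6
python3 - <<'E'
from h import *
c=snap('scene','s15.png');cv2.imwrite('pics/s15c.png',np.hstack([cv2.resize(c['image'][140:260,280:400],None,fx=4,fy=4,interpolation=2)]))
E
```

```text
T [  2.6   0.8 -13.7] R [ 0.13 -0.32 -0.06]
clk 24.05 q [ 28.3  24.  -19.7  -0.  -46.6 -22.2] F [-0.5 -0.7 -2.8] gap 0.607
```

View pics/s15c.png

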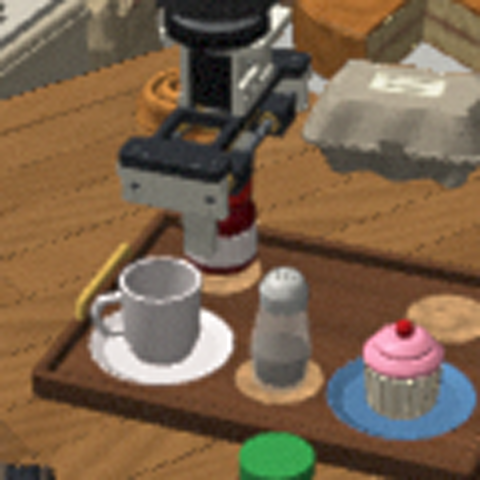

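>>> arm_command(
  rows=[
    {"translation":[2.6,0.8,-4],"delta_rot":[0.1,-0.3,0],"fingers":0},
    {"translation":[2.6,0.8,-9],"delta_rot":[0.1,-0.3,0],"fingers":0},
    {"translation":[2.6,0.8,-12],"delta_rot":[0.1,-0.3,0],"fingers":0},
    {"translation":[2.6,0.8,-12.5],"delta_rot":[0.1,-0.3,0],"fingers":0},
    {"translation":[2.6,0.8,-12.5],"delta_rot":[0.1,-0.3,0],"fingers":0},
  ],
)

```text
clock: 24.6
tcp_pos: [0.6026, 0.106, 0.0375]
tool_rot: [-1.287, 1.157, 1.286]
ft_force: [-0.2, 1.1, -2.7]
finger_gap: 0.603
```

```bash
python3 go.py .602 .106 .0357 6
```

```text
T [-0.6 -0.  -1.8] R [ 0.02  0.04 -0.05]
clk 24.6 q [ 28.3  25.  -20.2   0.1 -44.8 -22.3] F [-0.2  1.1 -2.7] gap 0.603
```

>>> arm_command(
  rows=[
    {"translation":[-0.6,0,-1.2],"delta_rot":[0,0,0],"fingers":0},
    {"translation":[-0.6,0,-2.2],"delta_rot":[0,0,0],"fingers":0},
    {"translation":[-0.6,0,-2.2],"delta_rot":[0,0,0],"fingers":0},
    {"translation":[-0.6,0,-2.2],"delta_rot":[0,0,0],"fingers":65},
    {"translation":[-0.6,0,-2.2],"delta_rot":[0,0,0],"fingers":80},
  ],
)

```text
clock: 25.1
tcp_pos: [0.6023, 0.1062, 0.0356]
tool_rot: [-1.288, 1.156, 1.286]
ft_force: [-0.0, -1.5, 0.6]
finger_gap: 0.69
```

>>> arm_command(
  rows=[
    {"translation":[0,0,0],"delta_rot":[0,0,0],"fingers":80},
    {"translation":[0,0,10],"delta_rot":[0,0,0],"fingers":80},
    {"translation":[0,0,40],"delta_rot":[0,0,0],"fingers":80},
    {"translation":[0,0,85],"delta_rot":[0,0,0],"fingers":100},
    {"translation":[0,0,130],"delta_rot":[0,0,0],"fingers":100},
  ],
)

```text
clock: 25.6
tcp_pos: [0.602, 0.1059, 0.1675]
tool_rot: [-1.288, 1.157, 1.286]
ft_force: [0.9, 0.5, -1.5]
finger_gap: 0.926
```

```bash
python3 go.py .502 .439 .15 6
```

```text
T [-100.   333.1  -17.5] R [ 0.05  0.04 -0.07]
clk 25.6 q [ 28.3  17.1 -12.5   0.1 -60.4 -22.3] F [ 0.9  0.5 -1.5] gap 0.926
```

>>> arm_command(
  rows=[
    {"translation":[-14,45,0],"delta_rot":[0,0,0],"fingers":100},
    {"translation":[-28,92,0],"delta_rot":[0,0,0],"fingers":100},
    {"translation":[-42,139,0],"delta_rot":[0,0,0],"fingers":100},
    {"translation":[-56,186,0],"delta_rot":[0,0,0],"fingers":100},
    {"translation":[-70,233,0],"delta_rot":[0,0,0],"fingers":100},
  ],
)

```text
clock: 26.1
tcp_pos: [0.5313, 0.3407, 0.1688]
tool_rot: [-1.288, 1.156, 1.286]
ft_force: [0.6, 0.0, 0.1]
finger_gap: 0.999
```

>>> arm_command(
  rows=[
    {"translation":[-14,45,0],"delta_rot":[0,0,0],"fingers":100},
    {"translation":[-26,85,-10],"delta_rot":[0,0,0],"fingers":100},
    {"translation":[-30,100,-35],"delta_rot":[0,0,0],"fingers":100},
    {"translation":[-30,100,-55],"delta_rot":[0,0,0],"fingers":100},
    {"translation":[-30,100,-55],"delta_rot":[0,0,0],"fingers":100},
  ],
)

```text
clock: 26.6
tcp_pos: [0.4996, 0.4399, 0.1112]
tool_rot: [-1.289, 1.161, 1.287]
ft_force: [0.2, -0.8, 0.1]
finger_gap: 1.001
```

```bash
python3 go.py .502 .439 .024 6
python3 - <<'E'
from h import *
c=snap('scene','s16.png');t=snap('top','t16.png');cv2.imwrite('pics/s16c.png',np.hstack([cv2.resize(c['image'][110:210,170:270],None,fx=4,fy=4,interpolation=2),cv2.resize(t['image'][145:245,260:360],None,fx=4,fy=4,interpolation=2)]))
E
```

```text
T [  2.4  -0.9 -87.2] R [ 0.22 -0.09 -0.11]
clk 26.6 q [ 58.1  24.8  -8.7   0.  -56.7 -52. ] F [ 0.2 -0.8  0.1] gap 1.001
```

View pics/s16c.png

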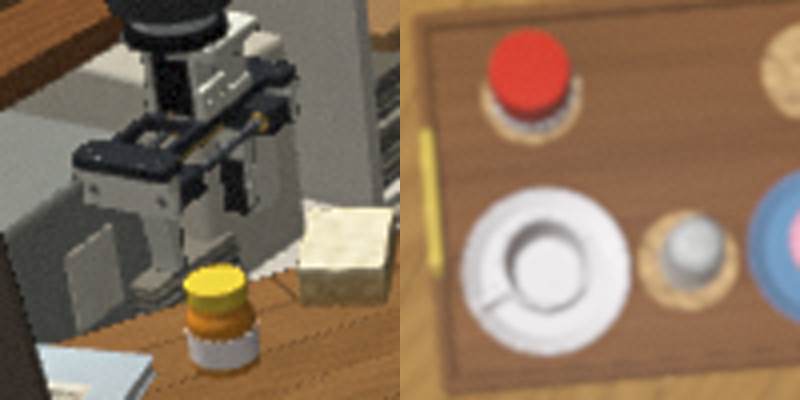

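The jam jar stands on its spot. Now the honey.

>>> arm_command(
  rows=[
    {"translation":[2.4,-1,-10],"delta_rot":[0.2,0,0],"fingers":100},
    {"translation":[2.4,-1,-40],"delta_rot":[0.2,0,0],"fingers":100},
    {"translation":[2.4,-1,-70],"delta_rot":[0.2,0,0],"fingers":100},
    {"translation":[2.4,-1,-84],"delta_rot":[0.2,0,0],"fingers":100},
    {"translation":[2.4,-1,-85],"delta_rot":[0.2,0,0],"fingers":100},
  ],
)

```text
clock: 27.2
tcp_pos: [0.5038, 0.4382, 0.0281]
tool_rot: [-1.286, 1.157, 1.286]
ft_force: [-0.3, 0.2, -0.0]
finger_gap: 1.005
```

```bash
python3 go.py .502 .439 .0255 6
python3 - <<'E'
from h import *
c=snap('scene','s17.png');cv2.imwrite('pics/s17c.png',np.hstack([cv2.resize(c['image'][110:230,170:290],None,fx=4,fy=4,interpolation=2)]))
for p in((.502,.439,.02),(.502-.055,.439-.005,.03)):print(((proj(load('s17'),p)-[170,110])*4).round(0))
E
```

```text
T [-1.8  0.8 -2.6] R [-0.05  0.02 -0.03]
clk 27.2 q [ 57.7  29.8 -13.   -0.  -47.2 -51.7] F [-0.3  0.2 -0. ] gap 1.005
[[223. 338.]]
[[183. 362.]]
```

View pics/s17c.png

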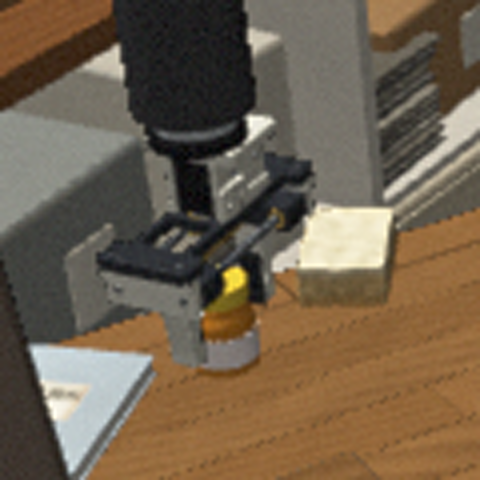

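>>> arm_command(
  rows=[
    {"translation":[-1.8,0.8,-2.5],"delta_rot":[0,0,0],"fingers":90},
    {"translation":[-1.8,0.8,-2.5],"delta_rot":[0,0,0],"fingers":75},
    {"translation":[-1.8,0.8,-2.5],"delta_rot":[0,0,0],"fingers":65},
    {"translation":[-1.8,0.8,-2.5],"delta_rot":[0,0,0],"fingers":40},
    {"translation":[-1.8,0.8,-2.5],"delta_rot":[0,0,0],"fingers":0},
  ],
)

```text
clock: 27.75
tcp_pos: [0.5024, 0.4401, 0.0275]
tool_rot: [-1.286, 1.154, 1.287]
ft_force: [-2.0, 0.1, 2.8]
finger_gap: 0.608
```

>>> arm_command(
  rows=[
    {"translation":[0,0,0],"delta_rot":[0,0,0],"fingers":0},
    {"translation":[0,0,0],"delta_rot":[0,0,0],"fingers":0},
    {"translation":[0,0,0],"delta_rot":[0,0,0],"fingers":0},
    {"translation":[0,0,0],"delta_rot":[0,0,0],"fingers":0},
  ],
)

```text
clock: 28.15
tcp_pos: [0.5023, 0.4401, 0.0275]
tool_rot: [-1.286, 1.154, 1.287]
ft_force: [-2.0, -0.4, 2.3]
finger_gap: 0.603
```

>>> arm_command(
  rows=[
    {"translation":[0,0,0],"delta_rot":[0,0,0],"fingers":0},
    {"translation":[0,0,10],"delta_rot":[0,0,0],"fingers":0},
    {"translation":[0,0,40],"delta_rot":[0,0,0],"fingers":0},
    {"translation":[0,0,80],"delta_rot":[0,0,0],"fingers":0},
    {"translation":[0,0,120],"delta_rot":[0,0,0],"fingers":0},
  ],
)

```text
clock: 28.65
tcp_pos: [0.5021, 0.4395, 0.1487]
tool_rot: [-1.286, 1.155, 1.287]
ft_force: [1.2, 1.4, -2.2]
finger_gap: 0.606
```

```bash
python3 go.py .6207 -.073 .18 6
python3 - <<'E'
from h import *
c=snap('scene','s18.png');t=snap('top','t18.png');cv2.imwrite('pics/s18c.png',np.hstack([cv2.resize(c['image'][90:210,170:290],None,fx=3.34,fy=3.34,interpolation=2)[:400,:400],cv2.resize(t['image'][145:245,260:360],None,fx=4,fy=4,interpolation=2)]))
E
```

```text
T [ 118.6 -512.5   31.3] R [-0.09  0.07 -0.07]
clk 28.65 q [ 57.9  22.9  -6.4   0.  -60.7 -51.8] F [ 1.2  1.4 -2.2] gap 0.606
```

View pics/s18c.png

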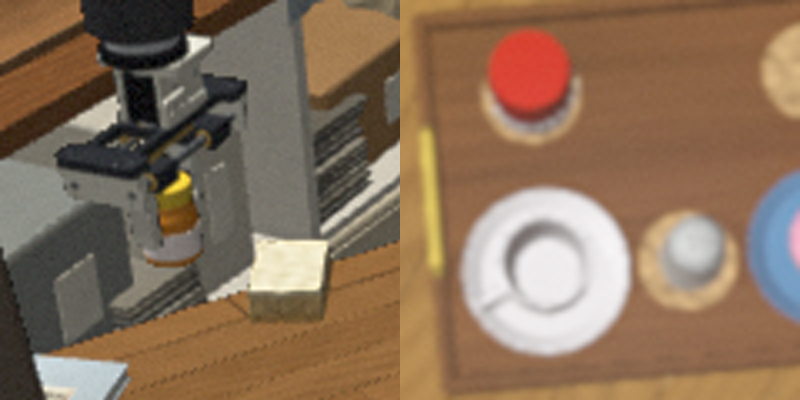

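>>> arm_command(
  rows=[
    {"translation":[10,-30,20],"delta_rot":[0,0,0],"fingers":0},
    {"translation":[22,-70,35],"delta_rot":[0,0,0],"fingers":0},
    {"translation":[34,-115,35],"delta_rot":[0,0,0],"fingers":0},
    {"translation":[48,-160,35],"delta_rot":[0,0,0],"fingers":0},
    {"translation":[62,-205,35],"delta_rot":[0,0,0],"fingers":0},
  ],
)

```text
clock: 29.25
tcp_pos: [0.567, 0.2359, 0.1904]
tool_rot: [-1.285, 1.141, 1.285]
ft_force: [1.0, 0.3, -2.3]
finger_gap: 0.604
```

>>> arm_command(
  rows=[
    {"translation":[14,-45,0],"delta_rot":[0,0,0],"fingers":0},
    {"translation":[26,-90,0],"delta_rot":[0,0,0],"fingers":0},
    {"translation":[36,-135,0],"delta_rot":[0,0,0],"fingers":0},
    {"translation":[44,-180,0],"delta_rot":[0,0,0],"fingers":0},
    {"translation":[50,-225,0],"delta_rot":[0,0,0],"fingers":0},
  ],
)

```text
clock: 29.75
tcp_pos: [0.617, 0.0089, 0.1905]
tool_rot: [-1.285, 1.141, 1.285]
ft_force: [0.7, 0.8, -2.4]
finger_gap: 0.601
```

```bash
python3 go.py .6207 -.0725 .05 6
```

```text
T [   3.7  -81.4 -140.5] R [-0.63  0.55 -0.15]
clk 29.75 q [ 18.7  16.2 -10.2  -0.5 -62.8 -12.3] F [ 0.7  0.8 -2.4] gap 0.601
```

>>> arm_command(
  rows=[
    {"translation":[2,-40,0],"delta_rot":[-0.6,0.5,0],"fingers":0},
    {"translation":[3.7,-75,-5],"delta_rot":[-0.6,0.5,0],"fingers":0},
    {"translation":[3.7,-81.4,-40],"delta_rot":[-0.6,0.5,0],"fingers":0},
    {"translation":[3.7,-81.4,-80],"delta_rot":[-0.6,0.5,0],"fingers":0},
    {"translation":[3.7,-81.4,-110],"delta_rot":[-0.6,0.5,0],"fingers":0},
  ],
)

```text
clock: 30.25
tcp_pos: [0.6196, -0.0734, 0.0785]
tool_rot: [-1.286, 1.157, 1.287]
ft_force: [0.4, 0.6, -2.3]
finger_gap: 0.599
```

>>> arm_command(
  rows=[
    {"translation":[0,0,-15],"delta_rot":[0,0,0],"fingers":0},
    {"translation":[0,0,-25],"delta_rot":[0,0,0],"fingers":0},
    {"translation":[0,0,-25],"delta_rot":[0,0,0],"fingers":0},
  ],
)

```text
clock: 30.55
tcp_pos: [0.6188, -0.0736, 0.0523]
tool_rot: [-1.285, 1.159, 1.289]
ft_force: [-0.1, -0.6, -2.5]
finger_gap: 0.605
```

```bash
python3 go.py .6207 -.0725 .0377 6
python3 - <<'E'
from h import *
c=snap('scene','s19.png');cv2.imwrite('pics/s19c.png',np.hstack([cv2.resize(c['image'][140:260,310:430],None,fx=4,fy=4,interpolation=2)]))
E
```

```text
T [  1.9   1.1 -14.6] R [-0.03 -0.16 -0.03]
clk 30.55 q [ 11.1  24.9 -17.7  -0.1 -47.5  -5. ] F [-0.1 -0.6 -2.5] gap 0.605
```

View pics/s19c.png

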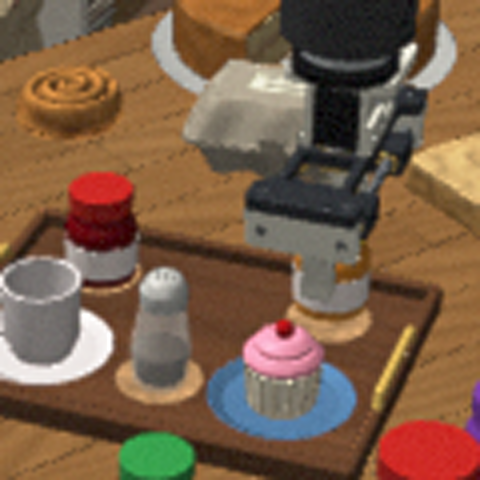

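>>> arm_command(
  rows=[
    {"translation":[1.9,1,-5],"delta_rot":[0,-0.1,0],"fingers":0},
    {"translation":[1.9,1,-10],"delta_rot":[0,-0.1,0],"fingers":0},
    {"translation":[1.9,1,-13],"delta_rot":[0,-0.1,0],"fingers":0},
    {"translation":[1.9,1,-13.5],"delta_rot":[0,-0.1,0],"fingers":0},
    {"translation":[1.9,1,-13.5],"delta_rot":[0,-0.1,0],"fingers":0},
  ],
)

```text
clock: 31.1
tcp_pos: [0.6216, -0.0725, 0.0401]
tool_rot: [-1.287, 1.156, 1.286]
ft_force: [-0.5, 0.2, -2.4]
finger_gap: 0.605
```

```bash
python3 go.py .6207 -.0725 .0377 6
```

```text
T [-0.9 -0.  -2.4] R [-0.03  0.05 -0.06]
clk 31.1 q [ 11.2  25.8 -18.2  -0.  -45.9  -5.1] F [-0.5  0.2 -2.4] gap 0.605
```

>>> arm_command(
  rows=[
    {"translation":[-0.9,0,-1.5],"delta_rot":[0,0,0],"fingers":0},
    {"translation":[-0.9,0,-2.7],"delta_rot":[0,0,0],"fingers":0},
    {"translation":[-0.9,0,-2.7],"delta_rot":[0,0,0],"fingers":0},
    {"translation":[-0.9,0,-2.7],"delta_rot":[0,0,0],"fingers":65},
    {"translation":[-0.9,0,-2.7],"delta_rot":[0,0,0],"fingers":80},
  ],
)

```text
clock: 31.6
tcp_pos: [0.6211, -0.0725, 0.0377]
tool_rot: [-1.287, 1.156, 1.286]
ft_force: [0.6, 0.4, 0.5]
finger_gap: 0.689
```

>>> arm_command(
  rows=[
    {"translation":[0,0,0],"delta_rot":[0,0,0],"fingers":80},
    {"translation":[0,0,10],"delta_rot":[0,0,0],"fingers":80},
    {"translation":[0,0,40],"delta_rot":[0,0,0],"fingers":80},
    {"translation":[0,0,85],"delta_rot":[0,0,0],"fingers":100},
    {"translation":[0,0,130],"delta_rot":[0,0,0],"fingers":100},
  ],
)

```text
clock: 32.1
tcp_pos: [0.6207, -0.0726, 0.1697]
tool_rot: [-1.287, 1.156, 1.286]
ft_force: [1.8, 0.4, -0.5]
finger_gap: 0.922
```

>>> arm_command(
  rows=[
    {"translation":[-5,-45,10],"delta_rot":[0,0,0],"fingers":100},
    {"translation":[-10,-90,20],"delta_rot":[0,0,0],"fingers":100},
    {"translation":[-15,-135,20],"delta_rot":[0,0,0],"fingers":100},
    {"translation":[-20,-180,20],"delta_rot":[0,0,0],"fingers":100},
    {"translation":[-30,-220,20],"delta_rot":[0,0,0],"fingers":100},
  ],
)

```text
clock: 32.6
tcp_pos: [0.5906, -0.2946, 0.1909]
tool_rot: [-1.288, 1.156, 1.285]
ft_force: [1.3, 0.2, 0.1]
finger_gap: 1.0
```

Run:
```python
from fit import *
for n,cam in(('t20','top'),('s20','scene')):
    snap(cam,n+'.png');d=load(n);im=d['im']
    b=(260,135,145,115) if n[0]=='t' else (280,165,140,100)
    x,y,w,h=b;k=5;im=cv2.resize(im[y:y+h,x:x+w],None,fx=k,fy=k,interpolation=2)
    c,s_=np.cos(.105),np.sin(.105)
    def ring(tx,ty,z,r,col):
        X=.5467+c*tx-s_*ty;Y=.0097+s_*tx+c*ty
        P=np.c_[X+r*np.cos(A),Y+r*np.sin(A),0*A+z];uv=(proj(d,P)-[x,y]+.5)*k
        cv2.polylines(im,[uv.astype(np.int32)],True,col,1)
    for ty in(.09,-.09): ring(-.05,ty,.019,.052,(0,0,255));ring(.065,ty,.01,.031,(0,0,255));ring(.065,ty,.012,.027,(0,255,0));ring(.065,ty,.085,.023,(0,255,0))
    ring(-.05,0,.01,.031,(0,0,255))
    ring(-.05,.09,.014,.022,(0,255,0));ring(-.05,.09,.074,.029,(0,255,0))
    ring(-.05,-.09,.014,.0235,(0,255,0));ring(-.05,-.09,.055,.028,(0,255,0));ring(-.05,-.09,.078,.004,(0,255,0))
    ring(-.05,0,.012,.02,(0,255,0));ring(-.05,0,.09,.0145,(0,255,0))
    cv2.imwrite('pics/ov_%s.png'%n,im)
o=env.observe();print(o['clock'],o['tcp_pos'],np.abs(o['qd']).max())
```

```text
32.7 [ 0.58908304 -0.29690869  0.19035828] 0.062286277174498965
```

View pics/ov_t20.png

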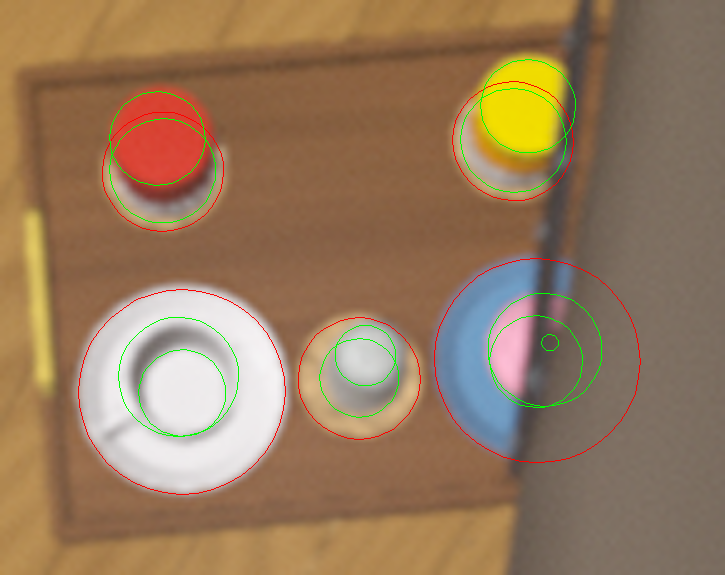

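View pics/ov_s20.png

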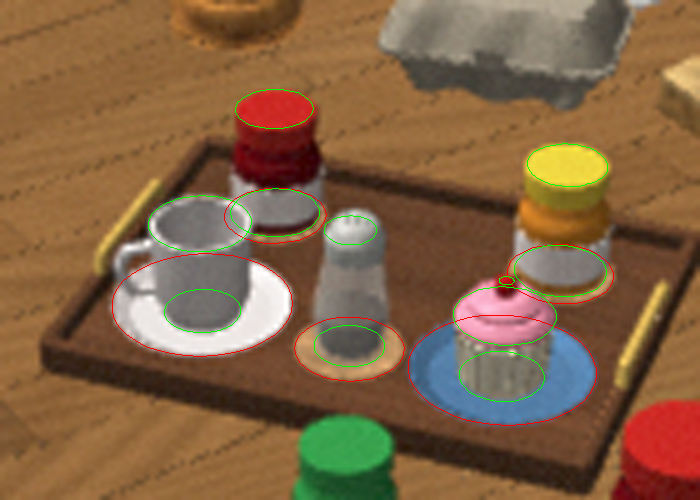

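In both views all five objects sit upright on their places: jars, cup and cupcake within about 1–2 mm, the shaker within about 2 mm. I'll let the arm settle and hand in.

>>> arm_command(
  rows=[
    {"translation":[0,0,0],"delta_rot":[0,0,0],"fingers":100},
    {"translation":[0,0,0],"delta_rot":[0,0,0],"fingers":100},
    {"translation":[0,0,0],"delta_rot":[0,0,0],"fingers":100},
  ],
)

```text
clock: 33.0
tcp_pos: [0.5894, -0.2961, 0.1908]
tool_rot: [-1.286, 1.158, 1.283]
ft_force: [-0.2, 0.4, 0.4]
finger_gap: 1.004
```

```bash
python3 -c "
from workcell import env
print(env.hand_in())"
```

```text
the job is handed in; nothing more can be done
None
```

The tray is laid and handed in at about 33 s of the 115 s allowed, with the gripper clear of everything. I placed the five things in the order asked: cup on the saucer, cupcake on the plate, near sugar shaker on the middle cork spot. Then the small red-lidded jam jar went behind the saucer and the yellow-lidded honey jar behind the plate.

- **Placement:** in the last pictures from both cameras all five stand upright. The cup, cupcake and jars look within about 1–2 mm of centre. The shaker sits about 2 mm to the right, and I left it there.
- **Limits of the check:** the arm hid part of the plate and a sliver of the honey jar in the last top view. For the cupcake I relied on the last scene picture and an earlier, clear top view, which agreed.
- **Forces:** the wrist force readings printed after each move stayed below about 6 N.

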